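# Run the ratcheted shuttle tray out, empty it, reload it and push it home

## Task

The small steel shuttle tray is wound in under its blue hood against a spring and held there by the ratchet: lift the pawl clear of the toothed wheel so that the drum turns back and the tray runs all the way out, then let the pawl down into the teeth again. Put every finished part in the tray (copper bars and bright nuts) into the green tote, then load all the dark nuts from the grey sample tray into the shuttle tray. Finally push the shuttle tray fully home, so that the pawl holds it there, with the tote upright and the jar, loupe and dish left where they are.

Things in the scene. Friction and masses are not known exactly. Their poses are not given: they have to be found in the camera images.
- shuttle: The fixed shuttle fixture: aluminium base plate with slide rails, blue sheet hood and, on its +y side, the winding drum. Origin on the worktop under the tray's centre when the tray is home; x points along the slide, away from the robot (into the hood), z up. The base plate spans x -225 to 95, y -86 to 158 mm, 6 mm thick. Behind to the left a fixed table stands 0.2 m high from world x 0.57, y 0.28 on.
- hood_front (a point): Middle of the hood's front upper edge, 54 mm above the worktop. The hood (underside 50 mm high) spans 113 mm back from here along the shuttle's +x and 73 mm to either side, closed at its right (-y) and back; parts in the tray can be reached only when the tray is out from under it.
- drum_axle (a point): Centre of the dark 12-toothed ratchet wheel (43 mm radius, 10 mm thick), 55 mm above the worktop; its axle runs along the shuttle's y. The orange drum and the brass pinion (31 mm radius) lie towards -y, up to 44 mm from here. A grey post, 115 mm high, stands 57 mm from here along +x and 14 mm along +y.
- tray (a joint): Slide of the shuttle tray, m: 0 = against the home stop, grows as the tray comes out towards the robot (shuttle -x), 0.1125 = fully out. A damped spring (6 N at home, 3 N out, 40 N per m/s) runs it out in about 2 s once the pawl is up. With the pawl down it can be pushed in (under 12 N at 0.05 m/s) but not out: the ratchet holds it at about 0.005 and at every 0.0157 further out.
- drum (a joint): The winding drum's angle, rad, geared to the tray by rack and pinion: tray value / 0.030. Grows as the drum turns back (tray runs out).
- pawl (a joint): The pawl's hinge, rad: 0 = down at the root of the teeth, grows as the nose is lifted; it clears the tooth tips at 0.165 and can go to 0.7. A light spring and its weight drop it again; 2 to 8 N at the grip lift it. Riding on a tooth it reads up to 0.16; let down with the tray fully out it reads about 0.02.
- pawl_grip (a point): The middle of the pawl's red upright grip blade, about 125 mm above the worktop when down: the blade is 10 mm thick (along y of the shuttle), 18 mm long (x) and 36 mm high, free above its lower end (18 mm below this point). It moves with the pawl. Pinch it from above with the fingers closing along the shuttle's y.
- pawl_hinge (a point): The pawl's hinge axis (along the shuttle's y); the grip's middle lies 50 mm from it towards -x and 23 mm above it when down. Lifting turns the grip up and towards +x about this axis.
- tray_in (a point): The centre of the shuttle tray's inner floor, 15 mm above the worktop; axes as the shuttle's; it moves with the tray. Inside 116 mm (x) by 132 mm (y), walls 3 mm thick, their tops 17 mm above this floor. The rack runs along its +y side, 23 mm outside the wall.
- tray_handle (a point): A point on the red upright grip tab in the middle of the shuttle tray's front wall, 54 mm above the worktop; the tab is 10 mm thick (y of the shuttle), 14 mm deep (x), from 25 to 67 mm above the worktop. It moves with the tray and stays 27 mm in front of the hood when the tray is home. Pinch it from above with the fingers closing along the shuttle's y, or push it.
- tote: Loose green open plastic tote, 100 mm (x) by 140 mm (y) by 45 mm high, walls and floor 3 mm; origin under its centre, z up. Behind it rises the machine housing: its front is at world x 0.64, with knobs standing out to x 0.60 at 0.32 m height, and to the right, from y -0.40 on, a drawer cabinet 0.17 m high: keep the hand clear of both.
- bar_0: Copper bar with two holes, a finished part, 18 x 62 x 8 mm; origin at the centre of its underside, long axis y, z up as it lies at the start; take it across the 18 mm (its x). May be absent.
- bar_1: Copper bar with two holes, a finished part, 18 x 62 x 8 mm; origin at the centre of its underside, long axis y, z up as it lies at the start; take it across the 18 mm (its x). May be absent.
- bright_nut_0: Bright zinc-plated hexagon nut, a finished part, 10 mm high, 19 mm across flats (its x and every 60 degrees), 22 mm across corners; origin at the centre of its underside, z along its hole. May be absent.
- bright_nut_1: Bright zinc-plated hexagon nut, a finished part, 10 mm high, 19 mm across flats (its x and every 60 degrees), 22 mm across corners; origin at the centre of its underside, z along its hole. May be absent.
- dark_nut_0: Dark hexagon nut, an unworked blank, 12 mm high, 19 mm across flats (its x and every 60 degrees), 22 mm across corners; origin at the centre of its underside, z along its hole. At the start it lies in the fixed grey sample tray (130 x 190 mm, floor 2 mm and walls 13 mm above the worktop, at world x 0.32 to 0.45, y -0.36 to -0.17). May be absent.
- dark_nut_1: Dark hexagon nut, an unworked blank, 12 mm high, 19 mm across flats (its x and every 60 degrees), 22 mm across corners; origin at the centre of its underside, z along its hole. At the start it lies in the fixed grey sample tray (130 x 190 mm, floor 2 mm and walls 13 mm above the worktop, at world x 0.32 to 0.45, y -0.36 to -0.17). May be absent.
- dark_nut_2: Dark hexagon nut, an unworked blank, 12 mm high, 19 mm across flats (its x and every 60 degrees), 22 mm across corners; origin at the centre of its underside, z along its hole. At the start it lies in the fixed grey sample tray (130 x 190 mm, floor 2 mm and walls 13 mm above the worktop, at world x 0.32 to 0.45, y -0.36 to -0.17). May be absent.
- swab_jar: Bystander: a small jar of swabs, 40 mm across, 78 mm high; origin under its centre. Leave it alone.
- loupe: Bystander: black eye loupe, 38 mm across, 34 mm high; origin under its centre. Leave it alone.
- steel_dish: Bystander: round steel dish with screws, 71 mm across, 14 mm high; origin under its centre. Leave it alone.

How it is judged:
On the way, in this order (a step that is already met when the one before it is completed fails the run):
1. with the pawl lifted clear of the toothed wheel, the drum turns back and the tray runs out past half way (value of joint pawl above 0.165 rad and value of joint tray above 0.06 m).
2. the tray is fully out and the pawl is down in the teeth again (value of joint tray above 0.104 m and value of joint pawl below 0.06 rad), for 0.2 s.
3. every finished part is in the tote (x of bar_0 in the frame of tote between -0.047 and 0.047 m and y of bar_0 in the frame of tote between -0.067 and 0.067 m and z of bar_0 in the frame of tote between -0.003 and 0.035 m and x of bar_1 in the frame of tote between -0.047 and 0.047 m and y of bar_1 in the frame of tote between -0.067 and 0.067 m and z of bar_1 in the frame of tote between -0.003 and 0.035 m and x of bright_nut_0 in the frame of tote between -0.047 and 0.047 m and y of bright_nut_0 in the frame of tote between -0.067 and 0.067 m and z of bright_nut_0 in the frame of tote between -0.003 and 0.035 m and x of bright_nut_1 in the frame of tote between -0.047 and 0.047 m and y of bright_nut_1 in the frame of tote between -0.067 and 0.067 m and z of bright_nut_1 in the frame of tote between -0.003 and 0.035 m), for 0.2 s.
4. every dark nut is in the shuttle tray while the tray is out (x of dark_nut_0 in the frame of tray_in between -0.058 and 0.058 m and y of dark_nut_0 in the frame of tray_in between -0.066 and 0.066 m and z of dark_nut_0 in the frame of tray_in between -0.006 and 0.022 m and x of dark_nut_1 in the frame of tray_in between -0.058 and 0.058 m and y of dark_nut_1 in the frame of tray_in between -0.066 and 0.066 m and z of dark_nut_1 in the frame of tray_in between -0.006 and 0.022 m and x of dark_nut_2 in the frame of tray_in between -0.058 and 0.058 m and y of dark_nut_2 in the frame of tray_in between -0.066 and 0.066 m and z of dark_nut_2 in the frame of tray_in between -0.006 and 0.022 m and value of joint tray above 0.06 m), for 0.2 s.
At the end, for the whole second after the job is handed in: The shuttle tray is home (within 9 mm of its stop) and held by the lowered pawl (under 0.06 rad); every finished part lies inside the tote, which stands upright (within 0.15 rad); every dark nut lies inside the shuttle tray; all at rest (all of step 3 and value of joint tray below 0.009 m and value of joint pawl below 0.06 rad and x of dark_nut_0 in the frame of tray_in between -0.058 and 0.058 m and y of dark_nut_0 in the frame of tray_in between -0.066 and 0.066 m and z of dark_nut_0 in the frame of tray_in between -0.006 and 0.022 m and x of dark_nut_1 in the frame of tray_in between -0.058 and 0.058 m and y of dark_nut_1 in the frame of tray_in between -0.066 and 0.066 m and z of dark_nut_1 in the frame of tray_in between -0.006 and 0.022 m and x of dark_nut_2 in the frame of tray_in between -0.058 and 0.058 m and y of dark_nut_2 in the frame of tray_in between -0.066 and 0.066 m and z of dark_nut_2 in the frame of tray_in between -0.006 and 0.022 m and angle between tote's own z axis and vertical below 0.15 rad and linear speed of each of bar_0, bar_1, bright_nut_0, bright_nut_1, dark_nut_0, dark_nut_1, dark_nut_2, tote below 0.03 m/s); the robot touches nothing.
It fails at once if the swab jar is knocked more than 40 mm from its place (distance of swab_jar from where it was at the start of the episode above 0.04 m).
It fails at once if the loupe is knocked more than 40 mm from its place (distance of loupe from where it was at the start of the episode above 0.04 m).
It fails at once if the steel dish is knocked more than 40 mm from its place (distance of steel_dish from where it was at the start of the episode above 0.04 m).
Of bar_0, bar_1, bright_nut_0, bright_nut_1 only 2 to 4 are there at a start; the rules pass over those that are not, and their reading is None.
Of dark_nut_0, dark_nut_1, dark_nut_2 only 2 to 3 are there at a start; the rules pass over those that are not, and their reading is None.
At some moment in a run one of tote may be knocked a few centimetres aside while the robot is not near it.
Once in a run the grip may slacken for a moment while it holds something.
It also fails if it takes over 210 s, if anything falls off the work surface, if the arm or the gripper's body presses on something with over 40 N, if the wrist force passes 120 N, or if a joint passes its speed limit or range.

## Robot

A 6-joint arm with a two-finger parallel gripper is mounted at the origin on a cart in front of the work surface, level with it; the furniture and walls round the work are solid. World frame = base frame: x ahead of the robot, y to its left, z up, the work surface at z = 0. Lengths are in m, angles in rad, forces in N, time in s.
With the tool pointing down it reaches from about 0.35 to 0.775 m from the base axis. Payload 5.5 kg.
Tool frame: the origin (TCP) lies between the finger pads; the fingertips stand 11 mm ahead of it and the grasp point (between the pads) lies 8 mm behind it (tips_ahead is the distance from the TCP to the fingertips, in m); z points along the fingers, y is the line along which they close (so a half turn about z gives the same grasp; the last joint's range is limited). The gripper opens to 85 mm and grips with 20 to 120 N. Pads are 22 mm wide; open, the fingers measure 114 mm over their backs; the gripper's body (76 mm by 85 mm) begins 54 mm behind the grasp point. The pads swing forward as they close: fully open they stand 13 mm farther back than shut.
Start: joints at [1.209, 0.313, 0.046, 1.304, 0, 1.431], TCP at [0.127, 0.561, 0.242] pointing down, gripper open.
Joint ranges: [-2.76, 2.76], [-0.86, 1.69], [-1.03, 1.26], [-2.2, 2.34], [-1.47, 1.5], [-3.14, 3.14]. Speed limits (rad/s): [2.57, 2.57, 3.14, 3.14, 3.14, 3.14].

## Interface

Orientations are given as a unit quaternion [w, x, y, z].
In Python, from workcell import * gives the robot as it stands. The module is installed in compiled form; this text tells all that it offers.
- The arm moves only by the tool jog_arm, never from a script. Its argument "moves" is a list of rows, each an object with "fingers": the closure, from 0 (fully open) to 1 (shut); "slide": the shift along the tool's x, y, z in mm, a list of three; "angular": the turn, a rotation vector about the tool's x, y, z in degrees, a list of three. A call has 1 to 10 rows; each row is the pose to reach, as a shift and turn from the pose commanded when the call began, along the tool's axes at that moment; what a row does not reach only later rows make up. A row lasts 1/12 s, in which the tool goes at most 41.7 mm and 7.16 degrees, less where a joint would pass 70% of its speed; a pose out of reach is approached as far as the arm can. A call with a gripper value outside its range is refused whole. The fingers move at their own pace and stop on an object; "squeeze" is the grip in N (left out, the last holds). Time passes only in rows, so rows that repeat a pose let the fingers close. It gives the time, the measured TCP pose, the force, the opening and the grip force at its end, in the units of the state.
- get_state(): the state, without advancing time (a new reading comes with each control period).
- read_camera(name): name is "scene" or "top"; returns a dict with "color" (384x512x3 uint8, red, green, blue), "fovy" (degrees; the focal length in pixels is half the picture's height over the tangent of half this angle, whatever the lens; pixels are square), "cx", "cy" (the principal point, pixels), "world_from_camera" (4x4, takes a point from camera to world coordinates). Camera axes: x right, y down, z forward; pixel columns grow to the right and rows downward; lengths in m; the calibration is good to about 2 mm. A picture is of the moment at which its call begins. There is no depth.
- hand_in(): hands the job in; it is judged then, once.
Trained networks look in a picture, given as the dict that the camera call returned (one of the last four; its "shot" number tells which), for a name from the list of things; names that differ only in an ending like _2 or _b are one class to them, and where a whole thing is asked for, a point or a joint stands for the part that bears it (a point fixed in the world has none). Each returns a list of dicts, best first, with "p" (0 to 1); they miss things now and then, are a little off and sometimes report something else, mostly with a low value. They report only what shows in the picture. A call takes as long as a camera call.
- look_for(target, picture): "point" ([column, row] in pixels, amid what is visible of it).
- tip_of(target, picture): "point" ([column, row] in pixels: a listed point, or the origin of a listed thing).
The state is a dict: "clock": time; "joint_pos": joint angles; "qvel": joint speeds; "tau": joint torques, N m; "tcp_pos": TCP position; "orientation": TCP orientation; "wrist_force": force on the tool from outside, world axes, zero at the start; "ft_torque": the same for the moment, N m; "finger_gap": finger opening in m; "grip_force": force on a finger pad.
Only numpy, scipy, OpenCV 4.12 (cv2) and the standard library are available. Lean on these libraries where they do the work, as an engineer would, in place of code of your own. Each camera call takes 0.05 s, during which the arm holds its last target. There are 200 camera calls.

## Working session

There is one attempt and no reset: what is moved stays moved. The work goes in short steps, Python scripts to look and compute and a tool call to move; the robot and the scene stay as the last step left them, time stands still between calls to the robot, and variables do not carry over. Pictures are saved under pics/ and viewed, at most 15 in all, crops included, and the job is handed in when it is done.

Besides the shell and the picture viewer there is one more tool, called after ">>>" as a command line: name --argument value ..., lists and objects as JSON in quotes. jog_arm: Moves the arm, as the interface text tells. Its arguments: {"type":"object","properties":{"moves":{"type":"array","items":{"type":"object","properties":{"fingers":{"type":"number"},"slide":{"type":"array","items":{"type":"number"}},"angular":{"type":"array","items":{"type":"number"}}}}},"squeeze":{"type":"number"}},"required":["moves"]}

```bash
mkdir -p pics
cat > h.py <<'E'
from workcell import *
import numpy as np, cv2
from scipy.spatial.transform import Rotation as R
def cam(n):
    return read_camera(n)
def save(p,f,box=None,s=1):
    c=p["color"][:,:,::-1]
    if box: c=c[box[1]:box[3],box[0]:box[2]]
    cv2.imwrite("pics/"+f,cv2.resize(c,None,fx=s,fy=s,interpolation=cv2.INTER_CUBIC))
def ray(p,uv):
    f=p["color"].shape[0]/2/np.tan(np.radians(p["fovy"])/2)
    T=np.array(p["world_from_camera"])
    d=T[:3,:3]@np.array([(uv[0]-p["cx"])/f,(uv[1]-p["cy"])/f,1.])
    return T[:3,3],d/np.linalg.norm(d)
def atz(p,uv,z):
    o,d=ray(p,uv); return o+d*(z-o[2])/d[2]
def tri(p1,u1,p2,u2):
    o1,d1=ray(p1,u1);o2,d2=ray(p2,u2)
    t=np.linalg.lstsq(np.c_[d1,-d2],o2-o1,rcond=None)[0]
    a=o1+d1*t[0];b=o2+d2*t[1]
    return (a+b)/2,np.linalg.norm(a-b)
def proj(p,X):
    f=p["color"].shape[0]/2/np.tan(np.radians(p["fovy"])/2)
    T=np.linalg.inv(np.array(p["world_from_camera"]));c=T[:3,:3]@np.array(X)+T[:3,3]
    return np.array([p["cx"]+f*c[0]/c[2],p["cy"]+f*c[1]/c[2]])
def tool(X):
    "shift in tool axes (mm) from current TCP to world X"
    s=get_state();w,x,y,z=s["orientation"]
    return R.from_quat([x,y,z,w]).inv().apply(np.array(X)-s["tcp_pos"])*1000
E
python3 - <<'E'
from h import *
np.set_printoptions(precision=3,suppress=True)
s=get_state();print(s)
a=cam("scene");b=cam("top")
save(a,"s0.png",s=1.5);save(b,"t0.png",s=1.5)
for p in(a,b):print(p["fovy"],p["cx"],p["cy"],np.array(p["world_from_camera"]))
for t in["shuttle","hood_front","drum_axle","pawl_grip","pawl_hinge","tray_in","tray_handle","tote","bar_0","bright_nut_0","dark_nut_0","swab_jar","loupe","steel_dish"]:
    A=tip_of(t,a);B=tip_of(t,b)
    print(t,[(np.round(d["point"]),round(d["p"],2)) for d in A[:4]],[(np.round(d["point"]),round(d["p"],2)) for d in B[:4]])
    if A and B:print("   ",*tri(a,A[0]["point"],b,B[0]["point"]))
E
```

```text
{'clock': 0.0, 'joint_pos': array([ 1.209,  0.314,  0.045,  1.304, -0.   ,  1.431]), 'qvel': array([-0.001, -0.001, -0.001,  0.001,  0.002, -0.001]), 'tau': array([ -0.001, -48.063,  29.853,   0.019,  -0.   ,  -0.   ]), 'tcp_pos': array([0.126, 0.56 , 0.241]), 'orientation': array([-0.   ,  0.111,  0.994, -0.001]), 'wrist_force': array([0.165, 0.468, 0.283]), 'ft_torque': array([-0.018,  0.039,  0.   ]), 'grip_force': 0.0, 'finger_gap': 0.08545000496885276}
44.23516657951108 257.1658704424762 193.9753675252984 [[ 0.868 -0.344  0.359  0.05 ]
 [-0.497 -0.606  0.622 -0.788]
 [ 0.003 -0.718 -0.696  1.017]
 [ 0.     0.     0.     1.   ]]
50.0180181967879 255.36150415180333 184.9655231843789 [[-0.003 -0.996  0.088  0.429]
 [-1.     0.002 -0.012  0.024]
 [ 0.012 -0.088 -0.996  1.316]
 [ 0.     0.     0.     1.   ]]
shuttle [(array([265., 194.]), 0.68)] [(array([222., 173.]), 0.77), (array([271., 176.]), 0.25)]
    [ 0.59   0.111 -0.003] 0.012986884450579472
hood_front [(array([258., 184.]), 0.83), (array([225., 150.]), 0.45)] [(array([227., 177.]), 0.91), (array([232., 179.]), 0.46)]
    [0
[... 833 characters left out ...]
   [ 0.523 -0.273 -0.007] 0.008114944562464985
bar_0 [(array([257., 200.]), 0.41)] [(array([235., 185.]), 0.56)]
    [0.545 0.073 0.027] 0.0015681131722372437
bright_nut_0 [] []
dark_nut_0 [(array([260., 298.]), 0.52), (array([273., 309.]), 0.44)] [(array([318., 226.]), 0.49), (array([340., 226.]), 0.37)]
    [ 0.409 -0.195 -0.031] 0.010546492029481505
swab_jar [(array([304., 248.]), 0.56)] [(array([225., 179.]), 0.52)]
    [ 0.653  0.077 -0.26 ] 0.1494967220080613
loupe [(array([290., 232.]), 0.66)] [(array([274., 175.]), 0.58)]
    [ 0.582 -0.052 -0.012] 0.00540776000061399
steel_dish [(array([175., 169.]), 0.77)] [(array([142., 228.]), 0.82)]
    [ 0.406  0.375 -0.019] 0.00377635431538717
```

View pics/s0.png

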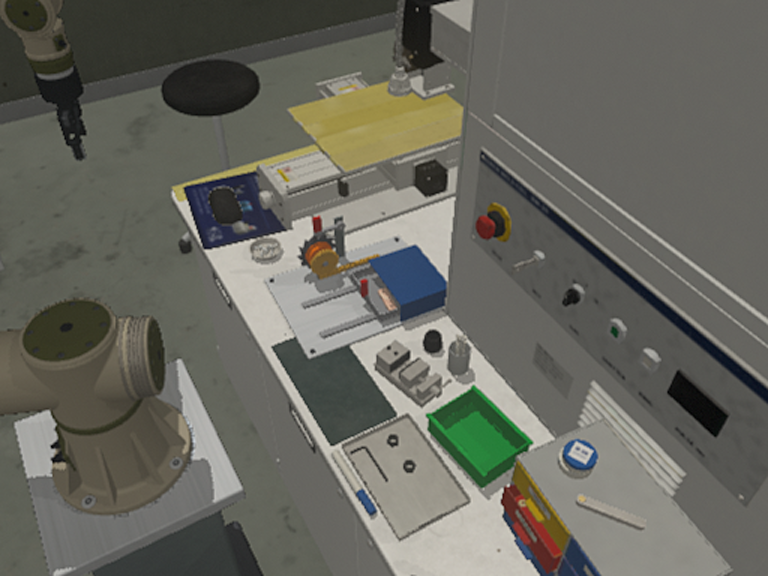

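View pics/t0.png

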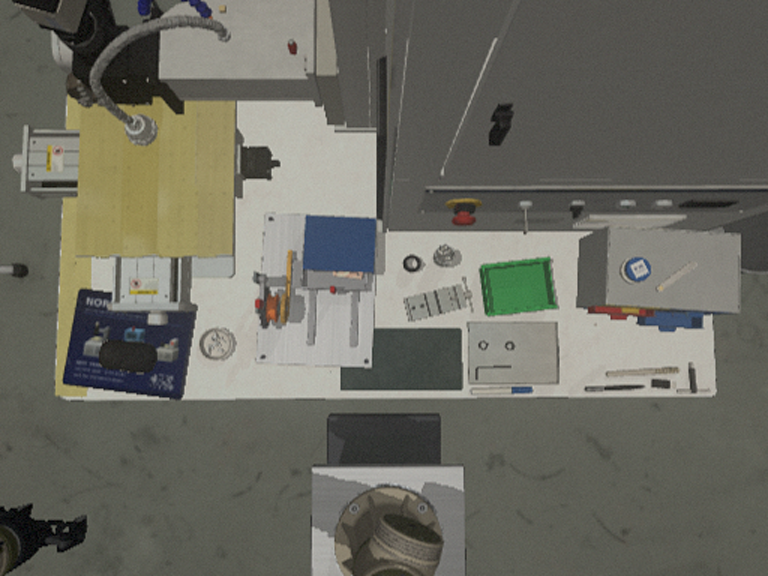

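Scene: hood at about (405,280), red pawl grip (317,225), tray handle (364,288), tote (478,435), two dark nuts (392,440) and (409,466). The top view shows the same layout: grip (258,303), handle (333,290), nuts (483,345) and (510,345). I'll zoom in on the fixture.

Run:
```python
from h import *
a=cam("scene");b=cam("top")
A=cv2.resize(a["color"][135:245,175:305,::-1],None,fx=4.6,fy=4.6,interpolation=2)
B=cv2.resize(b["color"][135:250,160:260,::-1],None,fx=5,fy=5,interpolation=2)
save(a,"s1.png",(175,135,305,245),6);save(b,"t1.png",(160,135,260,250),5)
```

```text
(no output)
```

View pics/s1.png

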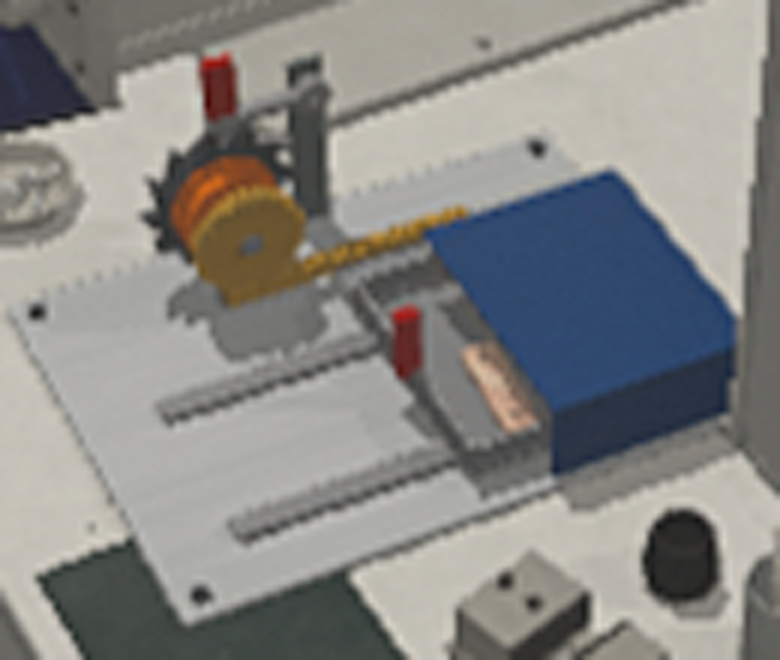

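View pics/t1.png

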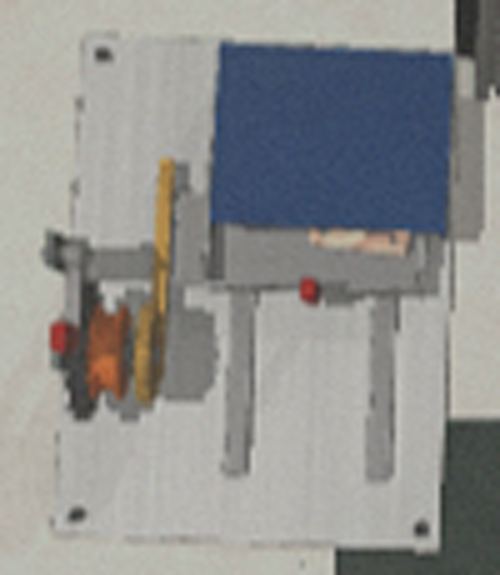

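Scene crop: red grip spans (205–235, 55–120); tab top is (406,312); hood front edge runs (430,235) to (553,412). Top crop: grip top (62,335), tab top (310,283), and a copper bar partly under the hood at (360,240).

Run:
```python
from h import *
np.set_printoptions(precision=4,suppress=True)
a=cam("scene");b=cam("top")
S=lambda u,v:(175+u/6-.4,135+v/6-.4)
T=lambda u,v:(160+u/5-.4,135+v/5-.4)
P={"grip_top":((218,60),(62,335)),"tab_top":((407,312),(311,282)),"hoodL":((430,233),(212,222)),"hoodR":((553,411),(447,234)),
"scr_fl":((37,312),(76,514)),"scr_bl":((537,148),(103,54)),"post":((305,65),(55,247))}
for k,(s,t) in P.items():
    print(k,*tri(a,S(*s),b,T(*t)))
for k,s in dict(fl=(37,312),fr=(200,597),bl=(537,148)).items(): print(k,atz(a,S(*s),.006))
for k,s in dict(fl=(76,514),fr=(421,528),bl=(103,54)).items(): print(k,atz(b,T(*s),.006))
```

```text
grip_top [0.4867 0.2478 0.1393] 0.0004721801318789106
tab_top [0.5206 0.112  0.0624] 0.0033526910248665304
hoodL [0.5624 0.1726 0.0487] 0.004222477794596223
hoodR [0.5526 0.0283 0.0506] 0.0001731714915260977
scr_fl [0.38   0.2631 0.004 ] 0.00021897881714065152
scr_bl [0.6744 0.2499 0.0031] 0.00032843037642585305
post [0.5397 0.2587 0.108 ] 0.00017800356805610878
fl [0.3794 0.2609 0.006 ]
fr [0.3685 0.0419 0.006 ]
bl [0.6728 0.2469 0.006 ]
fl [0.38   0.2628 0.006 ]
fr [0.3704 0.0452 0.006 ]
bl [0.6737 0.2495 0.006 ]
```

```bash
cat >> h.py <<'E'
RD=R.from_matrix(np.diag([-1.,1,-1]))
SY=-2.8; SO=np.array([.5843,.107,0])
def sh(x,y,z): return SO+R.from_euler('z',SY,degrees=True).apply([x,y,z])
def toS(X): return R.from_euler('z',SY,degrees=True).inv().apply(np.array(X)-SO)
def go(X,yaw,tilt=0,tag=""):
    "row for TCP at X, tool down, y_tool at yaw from world y; tilt about that y"
    s=get_state();w,x,y,z=s["orientation"];C=R.from_quat([x,y,z,w])
    Rt=R.from_euler('z',yaw,degrees=True)*R.from_euler('y',tilt,degrees=True)*RD
    best=min([Rt,Rt*R.from_euler('z',180,degrees=True)],key=lambda q:(C.inv()*q).magnitude())
    print(tag,"slide",np.round(C.inv().apply(np.array(X)-s["tcp_pos"])*1000,1),"ang",np.round((C.inv()*best).as_rotvec(degrees=True),1))
E
python3 -c "
from h import *
go([.488,.248,.215],SY);go([.488,.248,.123],SY)"
```

```text
slide [-421.5 -225.8   27.3] ang [ 0.   0.  -9.9]
 slide [-421.5 -225.8  119.3] ang [ 0.   0.  -9.9]
```

>>> jog_arm --moves '[{"fingers": 0.4,"slide": [-120,-65,5],"angular": [0,0,-5]},{"fingers": 0.4,"slide": [-240,-130,10],"angular": [0,0,-10]},{"fingers": 0.4,"slide": [-421.5,-226,27],"angular": [0,0,-10]},{"fingers": 0.4,"slide": [-421.5,-226,27],"angular": [0,0,-10]},{"fingers": 0.4,"slide": [-421.5,-226,27],"angular": [0,0,-10]},{"fingers": 0.4,"slide": [-421.5,-226,27],"angular": [0,0,-10]},{"fingers": 0.4,"slide": [-421.5,-226,27],"angular": [0,0,-10]},{"fingers": 0.4,"slide": [-421.5,-226,27],"angular": [0,0,-10]},{"fingers": 0.4,"slide": [-421.5,-226,27],"angular": [0,0,-10]},{"fingers": 0.4,"slide": [-421.5,-226,27],"angular": [0,0,-10]}]'

```text
clock: 2.53
tcp_pos: [0.4422, 0.2869, 0.2193]
orientation: [0.0, 0.024, 1.0, 0.0]
wrist_force: [0.6, 0.8, -0.0]
finger_gap: 0.0511
grip_force: 0.0
```

>>> jog_arm --moves '[{"fingers": 0.4,"slide": [0,0,0],"angular": [0,0,0]},{"fingers": 0.4,"slide": [0,0,0],"angular": [0,0,0]},{"fingers": 0.4,"slide": [0,0,0],"angular": [0,0,0]}]'

```text
clock: 2.78
tcp_pos: [0.4407, 0.2883, 0.219]
orientation: [-0.0, 0.024, 1.0, 0.0]
wrist_force: [-0.5, 0.2, 0.3]
finger_gap: 0.0511
grip_force: 0.0
```

```bash
python3 -c "
from h import *
s=get_state();print(s['tcp_pos'],s['finger_gap'],s['wrist_force'])
go([.488,.248,.215],SY);go([.488,.248,.123],SY)"
```

```text
[0.44074671 0.28826426 0.21896149] 0.05114147345957309 [-0.45849016  0.1814538   0.29140671]
 slide [-49.1 -37.9   3.9] ang [ 0. -0.  0.]
 slide [-49.2 -37.9  95.9] ang [ 0. -0.  0.]
```

>>> jog_arm --moves '[{"fingers": 0.45,"slide": [-30,-23,4],"angular": [0,0,0]},{"fingers": 0.45,"slide": [-49,-38,4],"angular": [0,0,0]},{"fingers": 0.45,"slide": [-49,-38,4],"angular": [0,0,0]},{"fingers": 0.45,"slide": [-49,-38,40],"angular": [0,0,0]},{"fingers": 0.45,"slide": [-49,-38,75],"angular": [0,0,0]},{"fingers": 0.45,"slide": [-49,-38,96],"angular": [0,0,0]},{"fingers": 0.45,"slide": [-49,-38,96],"angular": [0,0,0]}]'

```text
clock: 3.37
tcp_pos: [0.4832, 0.2486, 0.1185]
orientation: [-0.004, 0.022, 1.0, -0.001]
wrist_force: [-0.3, -0.0, -0.3]
finger_gap: 0.047
grip_force: 0.0
```

Run:
```python
from h import *
a=cam("scene");b=cam("top")
im=np.hstack([cv2.resize(a["color"][125:215,185:265],None,fx=5,fy=5),cv2.resize(b["color"][165:255,135:215],None,fx=5,fy=5)])[:,:,::-1]
cv2.imwrite("pics/g1.png",cv2.resize(im,None,fx=.98,fy=.98));print(get_state()["tcp_pos"])
```

```text
[0.486564   0.24937461 0.12316744]
```

View pics/g1.png

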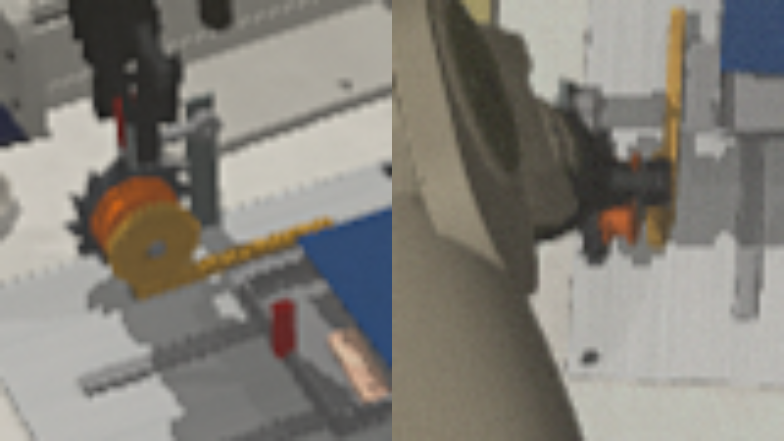

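The scene crop shows the fingers straddling the red blade, which is visible at (120,120) beside the near finger. I'll close on it.

>>> jog_arm --moves '[{"fingers": 0.8,"slide": [0,0,0],"angular": [0,0,0]},{"fingers": 1,"slide": [0,0,0],"angular": [0,0,0]},{"fingers": 1,"slide": [0,0,0],"angular": [0,0,0]},{"fingers": 1,"slide": [0,0,0],"angular": [0,0,0]},{"fingers": 1,"slide": [0,0,0],"angular": [0,0,0]},{"fingers": 1,"slide": [0,0,0],"angular": [0,0,0]},{"fingers": 1,"slide": [0,0,0],"angular": [0,0,0]},{"fingers": 1,"slide": [0,0,0],"angular": [0,0,0]}]' --squeeze 40

```text
clock: 4.13
tcp_pos: [0.4889, 0.2483, 0.1248]
orientation: [0.001, 0.024, 1.0, 0.0]
wrist_force: [-1.5, -1.8, 6.3]
finger_gap: 0.0089
grip_force: 42.7
```

Run:
```python
from h import *
s=get_state();p=s["tcp_pos"];print(p,s["finger_gap"],s["grip_force"])
# hinge rel. to the TCP in shuttle frame; tool axes via go()
hx=np.array([.050,0,-.023+ (.131-.125)*0])
# grip middle taken at (.487,.248,.123): hinge 50 ahead, 23 below
S=toS(p);G=toS([.487,.248,.123]);H=np.array([G[0]+.05,S[1],G[2]-.023])
for t in(.1,.2,.3,.35):
    d=S-H;n=R.from_rotvec([0,t,0]).apply(d)+H
    go(sh(*n),SY,np.degrees(t),t)
```

```text
[0.4888734  0.24829356 0.12480646] 0.008872616417757995 42.65517175197601
0.1 slide [-2.7 -0.  -4.7] ang [0.  5.9 0.1]
0.2 slide [-5.9 -0.  -9.1] ang [ 0.  11.6  0.1]
0.3 slide [ -9.5  -0.  -13.1] ang [ 0.  17.3  0.1]
0.35 slide [-11.5  -0.  -15. ] ang [ 0.  20.2  0.1]
```

>>> jog_arm --moves '[{"fingers": 1,"slide": [-1.5,0,-2.4],"angular": [0,3,0]},{"fingers": 1,"slide": [-2.7,0,-4.7],"angular": [0,6,0]},{"fingers": 1,"slide": [-4.3,0,-7],"angular": [0,9,0]},{"fingers": 1,"slide": [-6,0,-9],"angular": [0,11.6,0]},{"fingers": 1,"slide": [-7.7,0,-11],"angular": [0,14.5,0]},{"fingers": 1,"slide": [-9.5,0,-13],"angular": [0,17.3,0]},{"fingers": 1,"slide": [-11.5,0,-15],"angular": [0,20,0]},{"fingers": 1,"slide": [-11.5,0,-15],"angular": [0,20,0]},{"fingers": 1,"slide": [-11.5,0,-15],"angular": [0,20,0]},{"fingers": 1,"slide": [-11.5,0,-15],"angular": [0,20,0]}]'

```text
clock: 4.97
tcp_pos: [0.4988, 0.2478, 0.1393]
orientation: [-0.174, 0.023, 0.984, 0.004]
wrist_force: [-3.3, -0.7, 4.9]
finger_gap: 0.0093
grip_force: 42.5
```

>>> jog_arm --moves '[{"fingers": 1,"slide": [0,0,0],"angular": [0,0,0]},{"fingers": 1,"slide": [0,0,0],"angular": [0,0,0]},{"fingers": 1,"slide": [0,0,0],"angular": [0,0,0]},{"fingers": 1,"slide": [0,0,0],"angular": [0,0,0]},{"fingers": 1,"slide": [0,0,0],"angular": [0,0,0]},{"fingers": 1,"slide": [0,0,0],"angular": [0,0,0]},{"fingers": 1,"slide": [0,0,0],"angular": [0,0,0]},{"fingers": 1,"slide": [0,0,0],"angular": [0,0,0]},{"fingers": 1,"slide": [0,0,0],"angular": [0,0,0]},{"fingers": 1,"slide": [0,0,0],"angular": [0,0,0]}]'

```text
clock: 5.8
tcp_pos: [0.4988, 0.2478, 0.1393]
orientation: [-0.174, 0.023, 0.984, 0.004]
wrist_force: [-3.7, -0.3, 5.9]
finger_gap: 0.0093
grip_force: 44.7
```

>>> jog_arm --moves '[{"fingers": 1,"slide": [0,0,0],"angular": [0,0,0]},{"fingers": 1,"slide": [0,0,0],"angular": [0,0,0]},{"fingers": 1,"slide": [0,0,0],"angular": [0,0,0]},{"fingers": 1,"slide": [0,0,0],"angular": [0,0,0]},{"fingers": 1,"slide": [0,0,0],"angular": [0,0,0]},{"fingers": 1,"slide": [0,0,0],"angular": [0,0,0]},{"fingers": 1,"slide": [0,0,0],"angular": [0,0,0]},{"fingers": 1,"slide": [0,0,0],"angular": [0,0,0]},{"fingers": 1,"slide": [0,0,0],"angular": [0,0,0]},{"fingers": 1,"slide": [0,0,0],"angular": [0,0,0]}]'

```text
clock: 6.63
tcp_pos: [0.4988, 0.2478, 0.1393]
orientation: [-0.174, 0.023, 0.984, 0.004]
wrist_force: [-3.3, -0.3, 5.7]
finger_gap: 0.0093
grip_force: 44.7
```

Run:
```python
from h import *
a=cam("scene");b=cam("top")
for p in(a,b): print(tip_of("tray_handle",p)[:2],tip_of("tray_in",p)[:2])
im=np.hstack([cv2.resize(a["color"][125:225,185:285],None,fx=4,fy=4),cv2.resize(b["color"][145:245,160:260],None,fx=4,fy=4)])[:,:,::-1]
cv2.imwrite("pics/g2.png",im)
```

```text
[{'point': [208.9, 199.5], 'p': 0.82}, {'point': [256.1, 182.3], 'p': 0.35}] [{'point': [230.8, 202.9], 'p': 0.63}, {'point': [207.8, 201.2], 'p': 0.31}]
[{'point': [221.3, 225.1], 'p': 0.56}] [{'point': [221.9, 208.2], 'p': 0.76}, {'point': [294.5, 174.5], 'p': 0.47}]
```

View pics/g2.png

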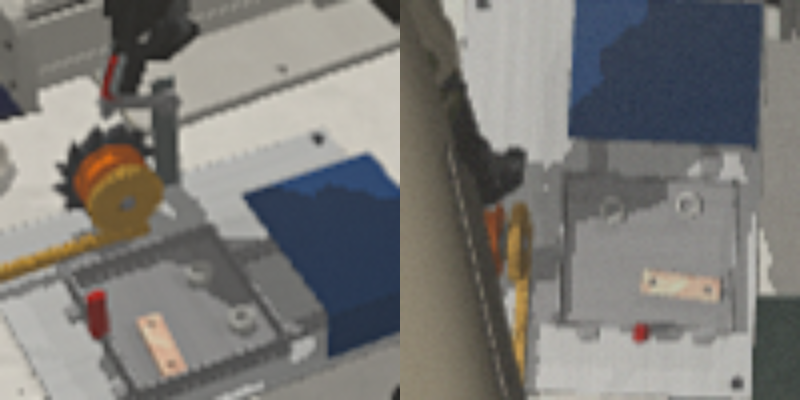

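The tray is fully out. It holds one copper bar at (681,285) and two bright nuts at (613,208) and (688,204). Now I'll lower the pawl.

```bash
python3 -c "
from h import *
go([.4885,.2483,.1245],SY);go([.4885,.2483,.19],SY)"
```

```text
slide [ 4.6  0.  17.4] ang [  0.  -20.1   0.1]
 slide [ 27.1   0.1 -44.1] ang [  0.  -20.1   0.1]
```

>>> jog_arm --moves '[{"fingers": 1,"slide": [0.8,0,4],"angular": [0,-4.5,0]},{"fingers": 1,"slide": [2,0,8.3],"angular": [0,-9.5,0]},{"fingers": 1,"slide": [3.2,0,12.5],"angular": [0,-14.5,0]},{"fingers": 1,"slide": [4.6,0,17.4],"angular": [0,-20,0]},{"fingers": 1,"slide": [4.6,0,17.4],"angular": [0,-20,0]},{"fingers": 0.6,"slide": [4.6,0,17.4],"angular": [0,-20,0]},{"fingers": 0.5,"slide": [4.6,0,17.4],"angular": [0,-20,0]},{"fingers": 0.5,"slide": [4.6,0,17.4],"angular": [0,-20,0]}]'

```text
clock: 7.6
tcp_pos: [0.4896, 0.2483, 0.1237]
orientation: [0.0, 0.024, 1.0, 0.0]
wrist_force: [0.8, 0.3, -0.0]
finger_gap: 0.0423
grip_force: 0.0
```

>>> jog_arm --moves '[{"fingers": 0.5,"slide": [0,0,-25],"angular": [0,0,0]},{"fingers": 0.5,"slide": [0,0,-60],"angular": [0,0,0]},{"fingers": 0.3,"slide": [0,0,-100],"angular": [0,0,0]},{"fingers": 0.3,"slide": [40,0,-130],"angular": [0,0,0]},{"fingers": 0.3,"slide": [80,0,-130],"angular": [0,0,0]},{"fingers": 0.3,"slide": [110,0,-130],"angular": [0,0,0]}]'

```text
clock: 8.1
tcp_pos: [0.3799, 0.2538, 0.2555]
orientation: [0.001, 0.024, 1.0, 0.001]
wrist_force: [-0.5, 1.0, 0.5]
finger_gap: 0.0598
grip_force: 0.0
```

Run:
```python
from h import *
np.set_printoptions(precision=4,suppress=True)
print(get_state()["tcp_pos"])
a=cam("scene");b=cam("top")
for t in["bar_0","bright_nut_0","tray_in","tray_handle","pawl_grip","tote","dark_nut_0"]:
    A=tip_of(t,a);B=tip_of(t,b)
    print(t,[(np.round(d["point"],1),round(d["p"],2)) for d in A[:4]],[(np.round(d["point"],1),round(d["p"],2)) for d in B[:4]])
save(a,"s2.png",(195,140,275,240),6);save(b,"t2.png",(165,140,265,240),6)
```

```text
[0.3799 0.2538 0.2555]
bar_0 [(array([224.2, 214.3]), 0.57)] [(array([215.4, 196.7]), 0.64), (array([232.1, 216. ]), 0.54), (array([222.3, 173.6]), 0.35)]
bright_nut_0 [(array([245.5, 204.3]), 0.54), (array([233.5, 194.6]), 0.41)] [(array([212.9, 197.2]), 0.42), (array([230.2, 196.8]), 0.4)]
tray_in [(array([231.6, 205. ]), 0.88)] [(array([221.8, 208.4]), 0.75)]
tray_handle [(array([207.9, 203.3]), 0.88)] [(array([221.5, 226.9]), 0.94)]
pawl_grip [] [(array([170.1, 199.4]), 0.54)]
tote [(array([316.1, 294.4]), 0.84)] [(array([341.8, 195.6]), 0.88)]
dark_nut_0 [(array([272.4, 310.4]), 0.5), (array([261.2, 296.2]), 0.5)] [(array([319.5, 225.6]), 0.61), (array([145.6, 229.3]), 0.42), (array([337.8, 227.2]), 0.38)]
```

View pics/s2.png

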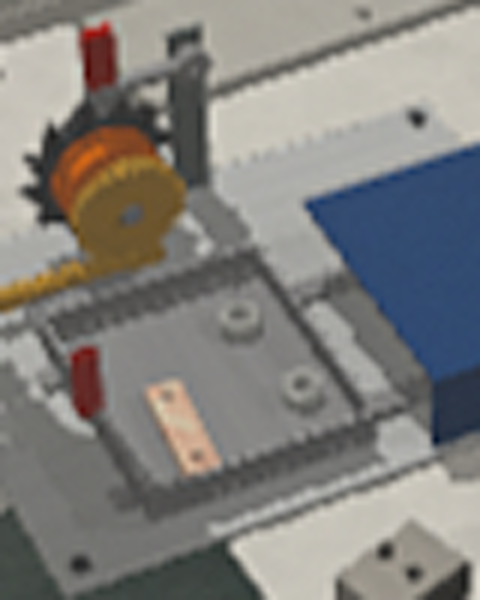

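View pics/t2.png

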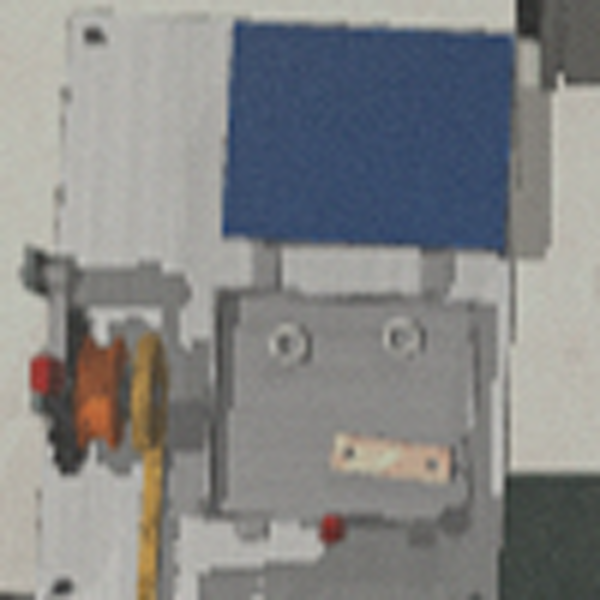

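The red grip is down again. Scene crop: nuts at (240,316) and (303,386), bar centre (184,426). Top crop: nuts at (288,344) and (403,338), bar holes at (349,454) and (432,464).

Run:
```python
from h import *
np.set_printoptions(precision=4,suppress=True)
a=cam("scene");b=cam("top")
S=lambda u,v:(195+u/6-.4,140+v/6-.4)
T=lambda u,v:(165+u/6-.4,140+v/6-.4)
for k,s,t,z in[("nutA",(240,316),(288,344),.025),("nutB",(303,386),(403,338),.025),("hole1",(168,396),(349,454),.023),("hole2",(197,456),(432,464),.023),("tab",(86,352),(331,522),.066),("griptop",(98,30),(42,370),.14)]:
    print(k,*tri(a,S(*s),b,T(*t)),atz(a,S(*s),z),atz(b,T(*t),z))
for t in["tote","tray_in","tray_handle"]: print(t,*tri(a,tip_of(t,a)[0]["point"],b,tip_of(t,b)[0]["point"]))
# nut flat orientation: segment in enlarged image
save(a,"s3.png",(225,255,375,345),5);
im=cv2.resize(b["color"][165:250,300:380],None,fx=5,fy=5,interpolation=2);im2=cv2.resize(b["color"][180:220,200:240],None,fx=9,fy=9,interpolation=2)
c=np.zeros((425,770,3),np.uint8);c[:,:400]=im;c[:360,405:765]=im2;cv2.imwrite("pics/t3.png",c[:,:,::-1])
```

```text
nutA [0.507  0.143  0.0195] 0.0008712329336182699 [0.5049 0.1377 0.025 ] [0.5063 0.1427 0.025 ]
nutB [0.5101 0.0825 0.0206] 0.0012170612480671974 [0.5086 0.0784 0.025 ] [0.5093 0.0826 0.025 ]
hole1 [0.4495 0.1107 0.0191] 0.0014103108144103292 [0.4486 0.1069 0.023 ] [0.4488 0.1107 0.023 ]
hole2 [0.4438 0.0674 0.019 ] 0.0005937189313638114 [0.4425 0.0639 0.023 ] [0.4435 0.0674 0.023 ]
tab [0.4131 0.1175 0.0616] 0.0019305679019419612 [0.4106 0.1138 0.066 ] [0.4141 0.1168 0.066 ]
griptop [0.4875 0.2493 0.1379] 7.903195478313596e-05 [0.4865 0.2468 0.14  ] [0.4874 0.2489 0.14  ]
tote [ 0.5261 -0.2664 -0.0135] 0.0008981907363998678
tray_in [0.4772 0.1227 0.0011] 0.00026543431999447124
tray_handle [0.4032 0.1042 0.0805] 0.0018132137214915583
```

View pics/s3.png

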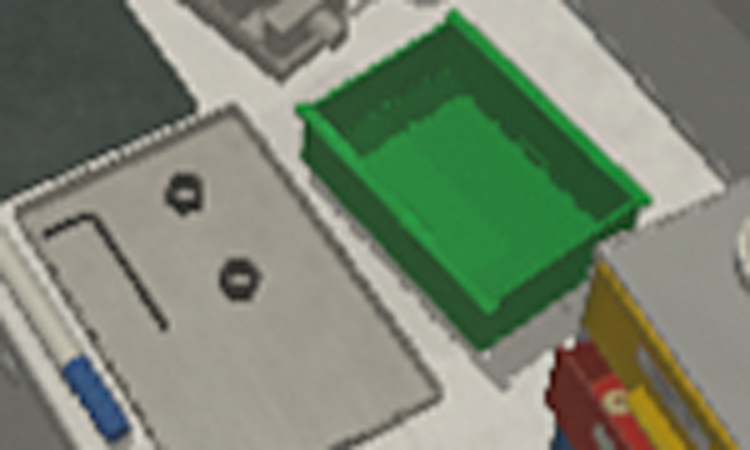

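View pics/t3.png

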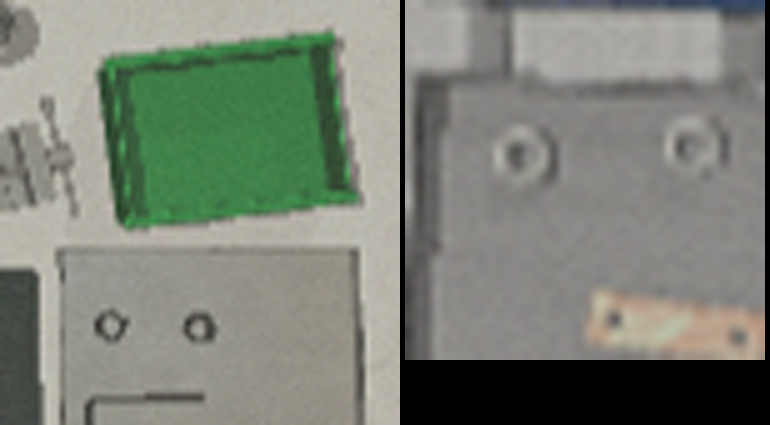

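Scene crop: dark nuts at (185,193) and (240,280), and the tote is empty. Top crop: tote rim corners at (102,62), (340,37), (357,200), (125,227); dark nuts at (111,325) and (200,327).

Run:
```python
from h import *
np.set_printoptions(precision=4,suppress=True)
b=cam("top");a=cam("scene")
T=lambda u,v:(300+u/5-.4,165+v/5-.4)
S=lambda u,v:(225+u/5-.4,255+v/5-.4)
c=np.array([atz(b,T(*q),.045) for q in[(102,62),(340,37),(357,200),(125,227)]]);print(c,c.mean(0))
c=np.array([atz(a,S(*q),.045) for q in[(302,108),(455,14),(648,200),(490,308)]]);print(c,c.mean(0))
for q in[(111,325),(200,327)]:print("dark top",atz(b,T(*q),.014))
for q in[(184,191),(240,278)]:print("dark scene",atz(a,S(*q),.014))
print(get_state()["joint_pos"])
go([.506,.1415,.12],SY);go([.506,.1415,.0275],SY)
```

```text
[[ 0.5663 -0.1927  0.045 ]
 [ 0.5817 -0.3418  0.045 ]
 [ 0.48   -0.3495  0.045 ]
 [ 0.4637 -0.2051  0.045 ]] [ 0.5229 -0.2723  0.045 ]
[[ 0.4639 -0.2116  0.045 ]
 [ 0.5647 -0.2006  0.045 ]
 [ 0.5808 -0.3407  0.045 ]
 [ 0.4795 -0.3513  0.045 ]] [ 0.5222 -0.2761  0.045 ]
dark top [ 0.4029 -0.2008  0.014 ]
dark top [ 0.4015 -0.257   0.014 ]
dark scene [ 0.3986 -0.2069  0.014 ]
dark scene [ 0.3971 -0.2636  0.014 ]
[ 0.4126  0.0797 -0.2182  1.2728  0.0001  0.4597]
 slide [-131.8 -105.8  133.3] ang [0.  0.  0.1]
 slide [-131.8 -105.8  225.8] ang [0.  0.  0.1]
```

>>> jog_arm --moves '[{"fingers": 0.5,"slide": [-30,-25,20],"angular": [0,0,0]},{"fingers": 0.55,"slide": [-60,-50,45],"angular": [0,0,0]},{"fingers": 0.55,"slide": [-92,-76,60],"angular": [0,0,0]},{"fingers": 0.55,"slide": [-132,-106,80],"angular": [0,0,0]},{"fingers": 0.55,"slide": [-132,-106,115],"angular": [0,0,0]},{"fingers": 0.55,"slide": [-132,-106,150],"angular": [0,0,0]},{"fingers": 0.55,"slide": [-132,-106,180],"angular": [0,0,0]},{"fingers": 0.55,"slide": [-132,-106,205],"angular": [0,0,0]},{"fingers": 0.55,"slide": [-132,-106,205],"angular": [0,0,0]},{"fingers": 0.55,"slide": [-132,-106,205],"angular": [0,0,0]}]'

```text
clock: 10.23
tcp_pos: [0.5049, 0.1411, 0.0473]
orientation: [-0.002, 0.024, 1.0, -0.0]
wrist_force: [0.6, 0.3, 0.7]
finger_gap: 0.0382
grip_force: 0.0
```

Run:
```python
from h import *
print(get_state()["finger_gap"]);go([.506,.1415,.0275],SY)
a=cam("scene")
save(a,"s4.png",(205,150,275,220),7)
```

```text
0.038245578555680115
 slide [-1.1  0.5 19.8] ang [-0.  -0.2  0.1]
```

View pics/s4.png

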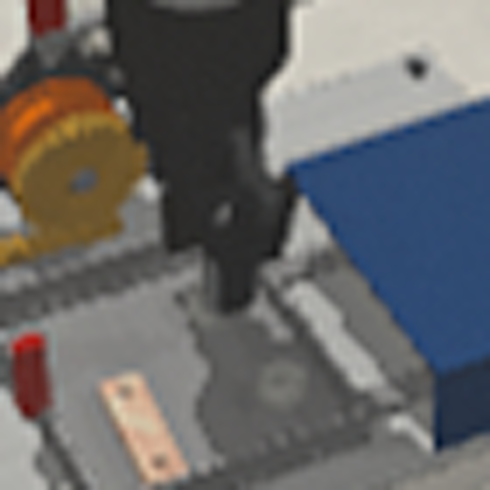

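The fingers stand over the first nut, clear of the hood and walls. I'll descend and close.

>>> jog_arm --moves '[{"fingers": 0.55,"slide": [-1,0,12],"angular": [0,0,0]},{"fingers": 0.55,"slide": [-1,0,20],"angular": [0,0,0]},{"fingers": 0.55,"slide": [-1,0,20],"angular": [0,0,0]},{"fingers": 1,"slide": [-1,0,20],"angular": [0,0,0]},{"fingers": 1,"slide": [-1,0,20],"angular": [0,0,0]},{"fingers": 1,"slide": [-1,0,20],"angular": [0,0,0]},{"fingers": 1,"slide": [-1,0,20],"angular": [0,0,0]},{"fingers": 1,"slide": [-1,0,20],"angular": [0,0,0]},{"fingers": 1,"slide": [-1,0,20],"angular": [0,0,0]}]' --squeeze 60

```text
clock: 11.03
tcp_pos: [0.5079, 0.1414, 0.0297]
orientation: [0.001, 0.024, 1.0, 0.0]
wrist_force: [-2.1, -0.0, 5.8]
finger_gap: 0.0158
grip_force: 58.7
```

```bash
cat >> h.py <<'E'
TO=np.array([.5226,-.274,0]);TY=6.4
def tt(x,y,z,TO=TO,TY=TY): return TO+R.from_euler('z',TY,degrees=True).apply([x,y,z])
E
python3 -c "
from h import *
p=get_state()['tcp_pos'].copy()
go([p[0],p[1],.16],SY);go(tt(-.025,.028,.16),TY);go(tt(-.025,.028,.03),TY)"
```

```text
slide [-2.000e-01  1.000e-01 -1.303e+02] ang [0.  0.1 0.1]
 slide [  -5.4 -390.5 -130.6] ang [ 0.   0.1 -9.1]
 slide [  -5.2 -390.6   -0.6] ang [ 0.   0.1 -9.1]
```

>>> jog_arm --moves '[{"fingers": 1,"slide": [0,0,-15],"angular": [0,0,0]},{"fingers": 1,"slide": [0,0,-35],"angular": [0,0,0]},{"fingers": 1,"slide": [0,0,-65],"angular": [0,0,0]},{"fingers": 1,"slide": [0,0,-65],"angular": [0,0,0]}]'

```text
clock: 11.37
tcp_pos: [0.5105, 0.1417, 0.0986]
orientation: [0.004, 0.024, 1.0, 0.001]
wrist_force: [0.6, 0.7, -0.1]
finger_gap: 0.0159
grip_force: 58.7
```

Run:
```python
from h import *
s=get_state();print(s["finger_gap"],s["grip_force"],s["tcp_pos"])
a=cam("scene");b=cam("top")
for p in(a,b):print([(d["point"],round(d["p"],2)) for d in tip_of("bright_nut_0",p)])
print(proj(a,[.508,.1414,.088]),proj(b,[.508,.1414,.088]), proj(a,[.506,.141,.02]))
im=np.hstack([cv2.resize(a["color"][150:220,205:275],None,fx=7,fy=7),cv2.resize(b["color"][160:230,200:240],None,fx=7,fy=7)])[:,:,::-1]
cv2.imwrite("pics/s5.png",im)
```

```text
0.015939297406610306 58.7325469814823 [0.51054992 0.14167734 0.09862672]
[([245.9, 203.8], 0.48)]
[([223.5, 170.6], 0.49), ([140.7, 227.9], 0.21)]
[234.30523205 175.70517271] [211.10236955 195.10953597] [234.46145874 192.66082326]
```

View pics/s5.png

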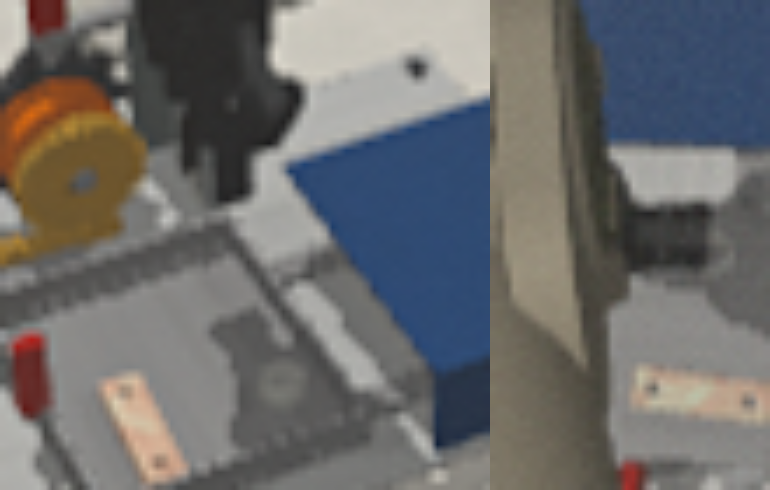

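Only the second nut and the bar remain in the tray, so the first nut is held. I'll carry it to the tote.

```bash
python3 -c "
from h import *
go(tt(-.025,.028,.16),TY);go(tt(-.025,.028,.035),TY)"
```

```text
slide [  -6.2 -390.3  -67.1] ang [ 0.  -0.  -9.1]
 slide [  -6.3 -390.3   57.9] ang [ 0.  -0.  -9.1]
```

>>> jog_arm --moves '[{"fingers": 1,"slide": [0,-15,-35],"angular": [0,0,0]},{"fingers": 1,"slide": [0,-50,-67],"angular": [0,0,-2]},{"fingers": 1,"slide": [-2,-90,-67],"angular": [0,0,-4]},{"fingers": 1,"slide": [-2,-130,-67],"angular": [0,0,-6]},{"fingers": 1,"slide": [-4,-170,-67],"angular": [0,0,-9]},{"fingers": 1,"slide": [-4,-210,-67],"angular": [0,0,-9]},{"fingers": 1,"slide": [-4,-250,-67],"angular": [0,0,-9]},{"fingers": 1,"slide": [-6,-290,-67],"angular": [0,0,-9]},{"fingers": 1,"slide": [-6,-330,-67],"angular": [0,0,-9]},{"fingers": 1,"slide": [-6,-360,-67],"angular": [0,0,-9]}]'

```text
clock: 12.4
tcp_pos: [0.4951, -0.2214, 0.1588]
orientation: [-0.001, -0.054, 0.999, 0.0]
wrist_force: [0.4, -0.3, -0.5]
finger_gap: 0.016
grip_force: 58.9
```

Run:
```python
from h import *
print(get_state()["finger_gap"])
a=cam("scene");b=cam("top")
A=tip_of("tote",a)[:1];B=tip_of("tote",b)[:1];print(A,B)
if A:print(atz(a,A[0]["point"],0))
go(tt(-.025,.028,.16),TY);go(tt(-.025,.028,.035),TY)
```

```text
0.01604452734687381
[{'point': [316.7, 295.4], 'p': 0.59}] [{'point': [341.6, 191.0], 'p': 0.76}]
[ 0.52125388 -0.27482104  0.        ]
 slide [  3.8 -29.8  -1.3] ang [ 0.1 -0.1 -0.2]
 slide [  3.5 -30.1 123.7] ang [ 0.1 -0.1 -0.2]
```

>>> jog_arm --moves '[{"fingers": 1,"slide": [4,-30,0],"angular": [0,0,0]},{"fingers": 1,"slide": [4,-30,25],"angular": [0,0,0]},{"fingers": 1,"slide": [4,-30,60],"angular": [0,0,0]},{"fingers": 1,"slide": [4,-30,95],"angular": [0,0,0]},{"fingers": 1,"slide": [4,-30,118],"angular": [0,0,0]},{"fingers": 1,"slide": [4,-30,118],"angular": [0,0,0]},{"fingers": 0.6,"slide": [4,-30,118],"angular": [0,0,0]},{"fingers": 0.6,"slide": [4,-30,118],"angular": [0,0,0]},{"fingers": 0.6,"slide": [4,-30,118],"angular": [0,0,0]}]'

```text
clock: 13.35
tcp_pos: [0.4971, -0.2492, 0.0444]
orientation: [0.001, -0.055, 0.998, -0.001]
wrist_force: [0.6, 0.9, 0.5]
finger_gap: 0.0341
grip_force: 0.0
```

>>> jog_arm --moves '[{"fingers": 0.6,"slide": [0,0,-25],"angular": [0,0,0]},{"fingers": 0.55,"slide": [0,0,-65],"angular": [0,0,0]},{"fingers": 0.55,"slide": [0,15,-105],"angular": [0,0,0]},{"fingers": 0.55,"slide": [0,50,-125],"angular": [0,0,0]},{"fingers": 0.55,"slide": [0,90,-125],"angular": [0,0,3]},{"fingers": 0.55,"slide": [0,130,-125],"angular": [0,0,6]},{"fingers": 0.55,"slide": [0,170,-125],"angular": [0,0,9]},{"fingers": 0.55,"slide": [0,210,-125],"angular": [0,0,9]}]'

```text
clock: 14.02
tcp_pos: [0.4731, -0.0388, 0.1699]
orientation: [0.002, 0.025, 1.0, -0.0]
wrist_force: [0.8, 0.1, -0.3]
finger_gap: 0.0385
grip_force: 0.0
```

Run:
```python
from h import *
a=cam("scene");b=cam("top")
for p in(a,b):
  r=tip_of("bright_nut_0",p);print([(d["point"],round(d["p"],2),atz(p,d["point"],.015).round(3)) for d in r])
  print(proj(p,tt(-.025,.028,.01)))
go([.509,.081,.12],SY);go([.509,.081,.030],SY)
```

```text
[([246.2, 205.5], 0.49, array([0.513, 0.08 , 0.015])), ([304.6, 291.5], 0.38, array([ 0.494, -0.258,  0.015]))]
[302.5367595  290.03342173]
[([338.0, 198.1], 0.56, array([ 0.502, -0.254,  0.015])), ([230.3, 197.2], 0.4, array([0.506, 0.088, 0.015]))]
[336.18446739 200.54401785]
 slide [-30.1 121.8  49.3] ang [-0.1  0.2  0.3]
 slide [-29.7 121.9 139.3] ang [-0.1  0.2  0.3]
```

>>> jog_arm --moves '[{"fingers": 0.55,"slide": [-10,35,0],"angular": [0,0,0]},{"fingers": 0.55,"slide": [-20,75,0],"angular": [0,0,0]},{"fingers": 0.55,"slide": [-30,105,10],"angular": [0,0,0]},{"fingers": 0.55,"slide": [-30,122,40],"angular": [0,0,0]},{"fingers": 0.55,"slide": [-30,122,75],"angular": [0,0,0]},{"fingers": 0.55,"slide": [-30,122,105],"angular": [0,0,0]},{"fingers": 0.55,"slide": [-30,122,105],"angular": [0,0,0]},{"fingers": 0.55,"slide": [-30,122,130],"angular": [0,0,0]},{"fingers": 0.55,"slide": [-30,122,140],"angular": [0,0,0]},{"fingers": 0.55,"slide": [-30,122,140],"angular": [0,0,0]}]'

```text
clock: 15.05
tcp_pos: [0.5078, 0.0792, 0.0267]
orientation: [-0.001, 0.025, 1.0, 0.0]
wrist_force: [0.0, 0.3, 0.8]
finger_gap: 0.0387
grip_force: 0.0
```

>>> jog_arm --moves '[{"fingers": 1,"slide": [0,0,0],"angular": [0,0,0]},{"fingers": 1,"slide": [0,0,0],"angular": [0,0,0]},{"fingers": 1,"slide": [0,0,0],"angular": [0,0,0]},{"fingers": 1,"slide": [0,0,0],"angular": [0,0,0]},{"fingers": 1,"slide": [0,0,0],"angular": [0,0,0]},{"fingers": 1,"slide": [0,0,0],"angular": [0,0,0]}]'

```text
clock: 15.55
tcp_pos: [0.5096, 0.0798, 0.0291]
orientation: [0.002, 0.024, 1.0, -0.0]
wrist_force: [-0.4, -2.5, 7.1]
finger_gap: 0.016
grip_force: 59.1
```

>>> jog_arm --moves '[{"fingers": 1,"slide": [0,0,-15],"angular": [0,0,0]},{"fingers": 1,"slide": [0,0,-45],"angular": [0,0,0]},{"fingers": 1,"slide": [0,0,-80],"angular": [0,0,0]},{"fingers": 1,"slide": [0,-10,-110],"angular": [0,0,0]},{"fingers": 1,"slide": [0,-40,-130],"angular": [0,0,0]}]'

```text
clock: 15.97
tcp_pos: [0.5077, 0.0423, 0.1612]
orientation: [0.002, 0.021, 1.0, 0.001]
wrist_force: [0.5, -0.3, -0.7]
finger_gap: 0.0163
grip_force: 58.7
```

Run:
```python
from h import *
print(get_state()["finger_gap"])
go(tt(-.025,-.028,.16),TY);go(tt(-.025,-.028,.04),TY)
```

```text
0.01631513791729332
 slide [  -7.9 -346.9    0.7] ang [ 0.1  0.3 -8.8]
 slide [  -7.3 -347.1  120.7] ang [ 0.1  0.3 -8.8]
```

>>> jog_arm --moves '[{"fingers": 1,"slide": [0,-40,0],"angular": [0,0,-2]},{"fingers": 1,"slide": [-2,-80,0],"angular": [0,0,-5]},{"fingers": 1,"slide": [-4,-120,0],"angular": [0,0,-9]},{"fingers": 1,"slide": [-5,-160,0],"angular": [0,0,-9]},{"fingers": 1,"slide": [-6,-200,0],"angular": [0,0,-9]},{"fingers": 1,"slide": [-7,-240,0],"angular": [0,0,-9]},{"fingers": 1,"slide": [-8,-280,0],"angular": [0,0,-9]},{"fingers": 1,"slide": [-8,-315,0],"angular": [0,0,-9]},{"fingers": 1,"slide": [-8,-347,0],"angular": [0,0,-9]},{"fingers": 1,"slide": [-8,-347,0],"angular": [0,0,-9]}]'

```text
clock: 16.8
tcp_pos: [0.498, -0.3129, 0.1578]
orientation: [0.001, -0.052, 0.999, -0.002]
wrist_force: [0.4, 0.3, 0.4]
finger_gap: 0.0163
grip_force: 58.8
```

Run:
```python
from h import *
print(get_state()["finger_gap"])
a=cam("scene");b=cam("top")
A=tip_of("tote",a)[:1];B=tip_of("tote",b)[:1];print(A,B)
if A:print(atz(a,A[0]["point"],0))
go(tt(-.025,-.028,.04),TY)
```

```text
0.016256100629459085
[{'point': [315.5, 295.1], 'p': 0.84}] [{'point': [341.5, 190.5], 'p': 0.89}]
[ 0.51912454 -0.27257943  0.        ]
 slide [ -3.2   0.8 117.4] ang [ 0.  -0.  -0.1]
```

>>> jog_arm --moves '[{"fingers": 1,"slide": [-3,1,25],"angular": [0,0,0]},{"fingers": 1,"slide": [-3,1,60],"angular": [0,0,0]},{"fingers": 1,"slide": [-3,1,95],"angular": [0,0,0]},{"fingers": 1,"slide": [-3,1,117],"angular": [0,0,0]},{"fingers": 1,"slide": [-3,1,117],"angular": [0,0,0]},{"fingers": 0.6,"slide": [-3,1,117],"angular": [0,0,0]},{"fingers": 0.6,"slide": [-3,1,117],"angular": [0,0,0]},{"fingers": 0.6,"slide": [-3,1,117],"angular": [0,0,0]}]'

```text
clock: 17.67
tcp_pos: [0.5025, -0.306, 0.0428]
orientation: [0.002, -0.055, 0.998, -0.001]
wrist_force: [-0.5, -0.6, 0.4]
finger_gap: 0.0342
grip_force: 0.0
```

>>> jog_arm --moves '[{"fingers": 0.6,"slide": [0,0,-25],"angular": [0,0,0]},{"fingers": 0.6,"slide": [0,0,-65],"angular": [0,0,0]},{"fingers": 0.65,"slide": [0,15,-105],"angular": [0,0,0]},{"fingers": 0.65,"slide": [0,50,-125],"angular": [0,0,7]},{"fingers": 0.65,"slide": [0,90,-125],"angular": [0,0,14]},{"fingers": 0.65,"slide": [0,130,-125],"angular": [0,0,21]},{"fingers": 0.65,"slide": [0,170,-125],"angular": [0,0,28]},{"fingers": 0.65,"slide": [0,210,-125],"angular": [0,0,35]}]'

```text
clock: 18.33
tcp_pos: [0.4788, -0.0985, 0.1679]
orientation: [0.002, 0.246, 0.969, -0.0]
wrist_force: [0.7, 0.6, 0.3]
finger_gap: 0.0297
grip_force: 0.0
```

Run:
```python
from h import *
a=cam("scene");b=cam("top")
for p in(a,b):
  r=tip_of("bright_nut_0",p);print([(d["point"],round(d["p"],2),atz(p,d["point"],.015).round(3)) for d in r])
  r=tip_of("bar_0",p);print([(d["point"],round(d["p"],2),atz(p,d["point"],.015).round(3)) for d in r])
print(get_state()["joint_pos"])
go([.446,.0865,.12],83);go([.446,.0865,.030],83)
```

```text
[([321.6, 302.0], 0.5, array([ 0.514, -0.304,  0.015])), ([302.2, 290.4], 0.41, array([ 0.491, -0.252,  0.015]))]
[([224.2, 211.1], 0.62, array([0.446, 0.092, 0.015]))]
[]
[([232.3, 213.6], 0.68, array([0.454, 0.081, 0.015]))]
[-3.71051256e-01  1.85187208e-01 -3.12170493e-01  1.07028699e+00
 -2.23727997e-04  1.18633040e-01]
 slide [117.6 149.5  46.3] ang [ 0.1  0.2 68.9]
 slide [117.9 149.5 136.3] ang [ 0.1  0.2 68.9]
```

>>> jog_arm --moves '[{"fingers": 0.7,"slide": [14,18,0],"angular": [0,0,7]},{"fingers": 0.7,"slide": [28,36,0],"angular": [0,0,14]},{"fingers": 0.7,"slide": [42,54,0],"angular": [0,0,21]},{"fingers": 0.7,"slide": [56,72,0],"angular": [0,0,28]},{"fingers": 0.7,"slide": [70,90,0],"angular": [0,0,35]},{"fingers": 0.7,"slide": [84,108,0],"angular": [0,0,42]},{"fingers": 0.7,"slide": [100,128,0],"angular": [0,0,49]},{"fingers": 0.7,"slide": [117,149,0],"angular": [0,0,56]},{"fingers": 0.7,"slide": [117,149,20],"angular": [0,0,63]},{"fingers": 0.7,"slide": [117,149,46],"angular": [0,0,69]}]'

```text
clock: 19.47
tcp_pos: [0.4484, 0.0868, 0.1212]
orientation: [0.002, 0.751, 0.66, 0.002]
wrist_force: [-0.1, -0.3, 0.2]
finger_gap: 0.0253
grip_force: 0.0
```

>>> jog_arm --moves '[{"fingers": 0.7,"slide": [0,0,0],"angular": [0,0,0]},{"fingers": 0.7,"slide": [0,0,0],"angular": [0,0,0]},{"fingers": 0.7,"slide": [0,0,0],"angular": [0,0,0]}]'

```text
clock: 19.72
tcp_pos: [0.4462, 0.0859, 0.1202]
orientation: [0.0, 0.749, 0.662, 0.0]
wrist_force: [0.9, -0.6, -0.0]
finger_gap: 0.0255
grip_force: 0.0
```

Run:
```python
from h import *
a=cam("scene")
print(get_state()["finger_gap"])
go([.4475,.0865,.045],83);go([.4475,.0865,.030],83)
save(a,"s6.png",(195,150,275,230),7)
```

```text
0.025777822605488155
 slide [ 0.6  0.7 75.5] ang [ 0.1 -0.  -0.1]
 slide [ 0.6  0.7 90.5] ang [ 0.1 -0.  -0.1]
```

View pics/s6.png

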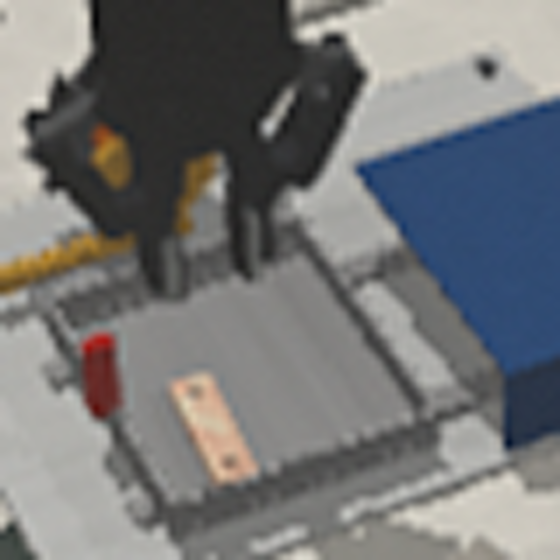

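The tray now holds only the bar at (212,428), and the tab at (100,375) lies beside the finger path. I'll descend 3 mm further to −y.

>>> jog_arm --moves '[{"fingers": 0.7,"slide": [3.5,1,25],"angular": [0,0,0]},{"fingers": 0.7,"slide": [3.5,1,50],"angular": [0,0,0]},{"fingers": 0.7,"slide": [3.5,1,70],"angular": [0,0,0]},{"fingers": 0.7,"slide": [3.5,1,80],"angular": [0,0,0]},{"fingers": 0.7,"slide": [3.5,1,82],"angular": [0,0,0]}]'

```text
clock: 20.18
tcp_pos: [0.4464, 0.0896, 0.0366]
orientation: [-0.001, 0.749, 0.662, -0.001]
wrist_force: [0.4, 0.1, 0.2]
finger_gap: 0.0258
grip_force: 0.0
```

Run:
```python
from h import *
s=get_state();print(s["tcp_pos"],s["wrist_force"]);go([.4475,.084,.030],83)
```

```text
[0.44638945 0.08959015 0.03658905] [0.4251924  0.06194923 0.16933484]
 slide [-5.4  1.8  6.6] ang [-0.1  0.  -0.1]
```

>>> jog_arm --moves '[{"fingers": 0.7,"slide": [-5,1.5,2],"angular": [0,0,0]},{"fingers": 0.7,"slide": [-5,1.5,6.5],"angular": [0,0,0]},{"fingers": 0.7,"slide": [-5,1.5,6.5],"angular": [0,0,0]},{"fingers": 1,"slide": [-5,1.5,6.5],"angular": [0,0,0]},{"fingers": 1,"slide": [-5,1.5,6.5],"angular": [0,0,0]},{"fingers": 1,"slide": [-5,1.5,6.5],"angular": [0,0,0]},{"fingers": 1,"slide": [-5,1.5,6.5],"angular": [0,0,0]},{"fingers": 1,"slide": [-5,1.5,6.5],"angular": [0,0,0]}]'

```text
clock: 20.85
tcp_pos: [0.4483, 0.0848, 0.0318]
orientation: [0.001, 0.749, 0.662, 0.0]
wrist_force: [-1.6, -1.3, 6.4]
finger_gap: 0.015
grip_force: 58.8
```

>>> jog_arm --moves '[{"fingers": 1,"slide": [0,0,-15],"angular": [0,0,0]},{"fingers": 1,"slide": [0,0,-45],"angular": [0,0,0]},{"fingers": 1,"slide": [0,0,-80],"angular": [0,0,0]},{"fingers": 1,"slide": [-10,0,-110],"angular": [0,0,0]},{"fingers": 1,"slide": [-40,0,-130],"angular": [0,0,0]}]'

```text
clock: 21.27
tcp_pos: [0.4441, 0.047, 0.164]
orientation: [0.001, 0.748, 0.664, 0.002]
wrist_force: [1.2, -0.9, -0.5]
finger_gap: 0.0149
grip_force: 58.7
```

Run:
```python
from h import *
s=get_state();print(s["finger_gap"],s["tcp_pos"],s["joint_pos"])
go(tt(.012,-.002,.16),TY+90);go(tt(.012,-.002,.045),TY+90)
```

```text
0.014854037622953687 [0.444051   0.04699343 0.16399474] [-0.07576526  0.10500156 -0.41482159  1.04666502  0.00162544  1.61429309]
 slide [-308.6  128.3    4. ] ang [  0.3  -0.1 -13.2]
 slide [-308.8  127.8  119. ] ang [  0.3  -0.1 -13.2]
```

>>> jog_arm --moves '[{"fingers": 1,"slide": [-30,12,0],"angular": [0,0,-2]},{"fingers": 1,"slide": [-65,27,0],"angular": [0,0,-5]},{"fingers": 1,"slide": [-100,42,0],"angular": [0,0,-8]},{"fingers": 1,"slide": [-135,57,0],"angular": [0,0,-11]},{"fingers": 1,"slide": [-170,72,0],"angular": [0,0,-13]},{"fingers": 1,"slide": [-205,87,0],"angular": [0,0,-13]},{"fingers": 1,"slide": [-240,102,0],"angular": [0,0,-13]},{"fingers": 1,"slide": [-275,115,0],"angular": [0,0,-13]},{"fingers": 1,"slide": [-308,128,0],"angular": [0,0,-13]},{"fingers": 1,"slide": [-308,128,0],"angular": [0,0,-13]}]'

```text
clock: 22.1
tcp_pos: [0.5332, -0.2828, 0.1603]
orientation: [0.002, 0.672, 0.741, -0.0]
wrist_force: [0.5, -0.2, -1.3]
finger_gap: 0.015
grip_force: 58.8
```

Run:
```python
from h import *
print(get_state()["finger_gap"])
a=cam("scene");b=cam("top")
A=tip_of("tote",a)[:1];B=tip_of("tote",b)[:1];print(A,B)
if A:print(atz(a,A[0]["point"],0))
go(tt(.012,-.002,.045),TY+90)
```

```text
0.014990281874731764
[{'point': [315.0, 293.4], 'p': 0.78}] [{'point': [343.2, 193.3], 'p': 0.9}]
[ 0.52093759 -0.26776123  0.        ]
 slide [1.000e-01 3.800e+00 1.154e+02] ang [-0.1 -0.1 -0.5]
```

>>> jog_arm --moves '[{"fingers": 1,"slide": [0,4,25],"angular": [0,0,0]},{"fingers": 1,"slide": [0,4,60],"angular": [0,0,0]},{"fingers": 1,"slide": [0,4,95],"angular": [0,0,0]},{"fingers": 1,"slide": [0,4,117],"angular": [0,0,0]},{"fingers": 1,"slide": [0,4,117],"angular": [0,0,0]},{"fingers": 0.7,"slide": [0,4,117],"angular": [0,0,0]},{"fingers": 0.7,"slide": [0,4,117],"angular": [0,0,0]},{"fingers": 0.7,"slide": [0,4,117],"angular": [0,0,0]}]'

```text
clock: 22.97
tcp_pos: [0.5373, -0.2763, 0.0465]
orientation: [0.002, 0.669, 0.743, 0.0]
wrist_force: [0.2, 0.2, 0.7]
finger_gap: 0.0255
grip_force: 0.0
```

>>> jog_arm --moves '[{"fingers": 0.7,"slide": [0,0,-25],"angular": [0,0,0]},{"fingers": 0.65,"slide": [0,0,-65],"angular": [0,0,0]},{"fingers": 0.55,"slide": [0,-15,-105],"angular": [0,0,0]},{"fingers": 0.55,"slide": [0,-50,-125],"angular": [0,0,7]},{"fingers": 0.55,"slide": [0,-90,-125],"angular": [0,0,14]}]'

```text
clock: 23.38
tcp_pos: [0.45, -0.2881, 0.1768]
orientation: [0.008, 0.756, 0.654, 0.001]
wrist_force: [0.5, -0.9, 0.2]
finger_gap: 0.0383
grip_force: 0.0
```

Run:
```python
from h import *
for n in("scene","top"):
  p=cam(n)
  for t in("bright_nut_0","bar_0","dark_nut_0"):
    r=tip_of(t,p);print(n,t,[(d["point"],round(d["p"],2),atz(p,d["point"],.008).round(3)) for d in r])
for y in(-.2035,-.2605):
  go([.401,y,.10],3);go([.401,y,.017],3);go([.401,y,.017],93)
```

```text
scene bright_nut_0 [([298.8, 288.8], 0.61, array([ 0.489, -0.24 ,  0.008])), ([225.5, 148.7], 0.51, array([0.586, 0.358, 0.008])), ([320.2, 305.9], 0.39, array([ 0.508, -0.308,  0.008]))]
scene bar_0 [([320.7, 292.5], 0.62, array([ 0.531, -0.277,  0.008]))]
scene dark_nut_0 [([272.1, 309.6], 0.48, array([ 0.399, -0.258,  0.008])), ([260.1, 295.3], 0.45, array([ 0.394, -0.208,  0.008])), ([229.7, 202.0], 0.38, array([0.48 , 0.123, 0.008]))]
top bright_nut_0 [([350.6, 200.4], 0.49, array([ 0.495, -0.295,  0.008])), ([334.2, 198.5], 0.44, array([ 0.501, -0.243,  0.008]))]
top bar_0 [([345.1, 187.1], 0.47, array([ 0.538, -0.279,  0.008])), ([352.4, 198.4], 0.4, array([ 0.501, -0.301,  0.008]))]
top dark_nut_0 [([317.9, 227.4], 0.55, array([ 0.41 , -0.19 ,  0.008])), ([340.0, 226.5], 0.51, array([ 0.412, -0.26 ,  0.008]))]
 slide [ 74.6 -57.2  69.1] ang [ 0.1 -0.  79. ]
 slide [ 74.7 -57.3 152.1] ang [ 0.1 -0.  79. ]
 slide [ 74.7 -57.3 152.1] ang [  0.1   0.  -11. ]
 slide [ 18.2 -49.3  69.2] ang [ 0.1 -0.  79. ]
 slide [ 18.2 -49.4 152.2] ang [ 0.1 -0.  79. ]
 slide [ 18.2 -49.4 152.2] ang [  0.1   0.  -11. ]
```

Both nuts and the bar are in the tote. Next is the first dark nut.

>>> jog_arm --moves '[{"fingers": 0.55,"slide": [18,-25,20],"angular": [0,0,-6]},{"fingers": 0.55,"slide": [18,-49,50],"angular": [0,0,-11]},{"fingers": 0.55,"slide": [18,-49,85],"angular": [0,0,-11]},{"fingers": 0.55,"slide": [18,-49,115],"angular": [0,0,-11]},{"fingers": 0.55,"slide": [18,-49,115],"angular": [0,0,-11]},{"fingers": 0.55,"slide": [18,-49,115],"angular": [0,0,-11]}]'

```text
clock: 24.28
tcp_pos: [0.3996, -0.2593, 0.0527]
orientation: [-0.002, 0.689, 0.725, 0.0]
wrist_force: [0.2, 0.7, 0.4]
finger_gap: 0.0382
grip_force: 0.0
```

```bash
python3 -c "
from h import *
go([.4005,-.2595,.0175],93)"
```

```text
slide [-0.4  1.  35.2] ang [-0.2 -0.2 -0. ]
```

>>> jog_arm --moves '[{"fingers": 0.55,"slide": [0,1,20],"angular": [0,0,0]},{"fingers": 0.55,"slide": [0,1,34],"angular": [0,0,0]},{"fingers": 0.55,"slide": [0,1,35],"angular": [0,0,0]},{"fingers": 1,"slide": [0,1,35],"angular": [0,0,0]},{"fingers": 1,"slide": [0,1,35],"angular": [0,0,0]},{"fingers": 1,"slide": [0,1,35],"angular": [0,0,0]},{"fingers": 1,"slide": [0,1,35],"angular": [0,0,0]},{"fingers": 1,"slide": [0,1,35],"angular": [0,0,0]},{"fingers": 1,"slide": [0,1,35],"angular": [0,0,0]}]'

```text
clock: 25.03
tcp_pos: [0.4023, -0.2612, 0.0206]
orientation: [0.002, 0.689, 0.725, 0.0]
wrist_force: [-0.2, 1.8, 6.7]
finger_gap: 0.0153
grip_force: 58.8
```

>>> jog_arm --moves '[{"fingers": 1,"slide": [0,0,-15],"angular": [0,0,0]},{"fingers": 1,"slide": [0,0,-45],"angular": [0,0,0]},{"fingers": 1,"slide": [0,0,-80],"angular": [0,0,0]},{"fingers": 1,"slide": [0,0,-115],"angular": [0,0,0]},{"fingers": 1,"slide": [0,0,-145],"angular": [0,0,0]}]'

```text
clock: 25.45
tcp_pos: [0.4013, -0.2605, 0.1669]
orientation: [0.001, 0.689, 0.725, 0.0]
wrist_force: [0.9, -0.6, -1.0]
finger_gap: 0.0153
grip_force: 58.7
```

Run:
```python
from h import *
s=get_state();print(s["finger_gap"],s["tcp_pos"],s["joint_pos"])
for n in("scene",):
  p=cam(n);r=tip_of("dark_nut_0",p);print([(d["point"],round(d["p"],2),atz(p,d["point"],.008).round(3)) for d in r])
go(sh(-.105,-.027,.16),90+SY);go(sh(-.105,-.027,.045),90+SY)
```

```text
0.015341261588375512 [ 0.40133153 -0.26050739  0.16687873] [-7.43773124e-01  1.64506850e-01 -3.37025001e-01  1.06689743e+00
  5.85784183e-05  7.76331790e-01]
[([259.8, 294.1], 0.55, array([ 0.395, -0.205,  0.008])), ([275.5, 274.3], 0.37, array([ 0.461, -0.172,  0.008]))]
 slide [343.8  91.7   7.9] ang [0.5 0.4 5.7]
 slide [344.7  90.9 122.9] ang [0.5 0.4 5.7]
```

>>> jog_arm --moves '[{"fingers": 1,"slide": [35,10,0],"angular": [0,0,1]},{"fingers": 1,"slide": [74,20,0],"angular": [0,0,2]},{"fingers": 1,"slide": [113,30,0],"angular": [0,0,4]},{"fingers": 1,"slide": [152,41,0],"angular": [0,0,6]},{"fingers": 1,"slide": [191,51,0],"angular": [0,0,6]},{"fingers": 1,"slide": [230,61,0],"angular": [0,0,6]},{"fingers": 1,"slide": [269,72,0],"angular": [0,0,6]},{"fingers": 1,"slide": [308,82,0],"angular": [0,0,6]},{"fingers": 1,"slide": [344,92,8],"angular": [0,0,6]},{"fingers": 1,"slide": [344,92,30],"angular": [0,0,6]}]'

```text
clock: 26.38
tcp_pos: [0.4788, 0.0937, 0.1363]
orientation: [0.002, 0.724, 0.69, 0.004]
wrist_force: [0.5, 0.1, -0.1]
finger_gap: 0.0157
grip_force: 58.7
```

Run:
```python
from h import *
s=get_state();print(s["finger_gap"],s["tcp_pos"])
go(sh(-.105,-.027,.043),90+SY)
```

```text
0.01567754560970345 [0.47877564 0.09373134 0.13626121]
 slide [-8.9 -1.  93.2] ang [ 0.4 -0.2  0.1]
```

>>> jog_arm --moves '[{"fingers": 1,"slide": [0,0,0],"angular": [0,0,0]},{"fingers": 1,"slide": [0,0,35],"angular": [0,0,0]},{"fingers": 1,"slide": [0,0,70],"angular": [0,0,0]},{"fingers": 1,"slide": [0,0,93],"angular": [0,0,0]},{"fingers": 1,"slide": [0,0,97],"angular": [0,0,0]},{"fingers": 1,"slide": [0,0,97],"angular": [0,0,0]},{"fingers": 0.6,"slide": [0,0,97],"angular": [0,0,0]},{"fingers": 0.6,"slide": [0,0,97],"angular": [0,0,0]},{"fingers": 0.6,"slide": [0,0,97],"angular": [0,0,0]}]'

```text
clock: 27.13
tcp_pos: [0.4771, 0.0877, 0.0386]
orientation: [0.001, 0.726, 0.688, 0.001]
wrist_force: [0.3, -0.8, 0.1]
finger_gap: 0.034
grip_force: 0.0
```

>>> jog_arm --moves '[{"fingers": 0.6,"slide": [0,0,-25],"angular": [0,0,0]},{"fingers": 0.55,"slide": [0,0,-65],"angular": [0,0,0]},{"fingers": 0.55,"slide": [-15,0,-105],"angular": [0,0,0]},{"fingers": 0.55,"slide": [-50,-10,-125],"angular": [0,0,0]},{"fingers": 0.55,"slide": [-90,-25,-125],"angular": [0,0,0]},{"fingers": 0.55,"slide": [-130,-40,-125],"angular": [0,0,0]},{"fingers": 0.55,"slide": [-170,-55,-125],"angular": [0,0,0]},{"fingers": 0.55,"slide": [-210,-65,-125],"angular": [0,0,-3]},{"fingers": 0.55,"slide": [-250,-75,-125],"angular": [0,0,-6]}]'

```text
clock: 27.88
tcp_pos: [0.3873, -0.1566, 0.1634]
orientation: [0.002, 0.688, 0.726, 0.0]
wrist_force: [1.2, -0.8, 0.2]
finger_gap: 0.0382
grip_force: 0.0
```

Run:
```python
from h import *
for n in("scene","top"):
  p=cam(n);r=tip_of("dark_nut_0",p);print([(d["point"],round(d["p"],2),atz(p,d["point"],.008).round(3)) for d in r])
go([.401,-.2035,.10],93);go([.401,-.2035,.0175],93)
```

```text
[([259.4, 296.8], 0.5, array([ 0.39 , -0.211,  0.008]))]
[([226.8, 203.5], 0.34, array([0.486, 0.099, 0.008]))]
 slide [-47.6  10.8  62.9] ang [ 0.1  0.  -0.4]
 slide [-47.5  10.7 145.4] ang [ 0.1  0.  -0.4]
```

>>> jog_arm --moves '[{"fingers": 0.55,"slide": [-25,6,15],"angular": [0,0,0]},{"fingers": 0.55,"slide": [-47,11,40],"angular": [0,0,0]},{"fingers": 0.55,"slide": [-47,11,75],"angular": [0,0,0]},{"fingers": 0.55,"slide": [-47,11,110],"angular": [0,0,0]},{"fingers": 0.55,"slide": [-47,11,110],"angular": [0,0,0]},{"fingers": 0.55,"slide": [-47,11,110],"angular": [0,0,0]}]'

```text
clock: 28.58
tcp_pos: [0.4003, -0.1988, 0.051]
orientation: [-0.002, 0.688, 0.726, -0.0]
wrist_force: [0.6, -0.3, -0.0]
finger_gap: 0.0387
grip_force: 0.0
```

```bash
python3 -c "
from h import *
go([.4005,-.2035,.0175],93)"
```

```text
slide [-4.9  0.  33.5] ang [-0.2 -0.2  0. ]
```

>>> jog_arm --moves '[{"fingers": 0.55,"slide": [-5,0,20],"angular": [0,0,0]},{"fingers": 0.55,"slide": [-5,0,33],"angular": [0,0,0]},{"fingers": 0.55,"slide": [-5,0,33.5],"angular": [0,0,0]},{"fingers": 1,"slide": [-5,0,33.5],"angular": [0,0,0]},{"fingers": 1,"slide": [-5,0,33.5],"angular": [0,0,0]},{"fingers": 1,"slide": [-5,0,33.5],"angular": [0,0,0]},{"fingers": 1,"slide": [-5,0,33.5],"angular": [0,0,0]},{"fingers": 1,"slide": [-5,0,33.5],"angular": [0,0,0]},{"fingers": 1,"slide": [-5,0,33.5],"angular": [0,0,0]}]'

```text
clock: 29.33
tcp_pos: [0.4029, -0.2065, 0.0206]
orientation: [0.001, 0.689, 0.725, 0.001]
wrist_force: [-1.0, 2.1, 5.0]
finger_gap: 0.0157
grip_force: 58.5
```

>>> jog_arm --moves '[{"fingers": 1,"slide": [0,0,-15],"angular": [0,0,0]},{"fingers": 1,"slide": [0,0,-45],"angular": [0,0,0]},{"fingers": 1,"slide": [0,0,-80],"angular": [0,0,0]},{"fingers": 1,"slide": [0,0,-115],"angular": [0,0,0]},{"fingers": 1,"slide": [0,0,-145],"angular": [0,0,0]}]'

```text
clock: 29.75
tcp_pos: [0.4021, -0.2064, 0.1674]
orientation: [0.002, 0.689, 0.725, 0.0]
wrist_force: [0.9, 0.1, -0.0]
finger_gap: 0.0158
grip_force: 58.6
```

Run:
```python
from h import *
s=get_state();print(s["finger_gap"],s["tcp_pos"],s["joint_pos"])
go(sh(-.105,.027,.16),90+SY);go(sh(-.105,.027,.04),90+SY)
```

```text
0.015813089926364623 [ 0.40212777 -0.20635885  0.16740724] [-6.52129459e-01  1.13498156e-01 -3.96178101e-01  1.05753413e+00
  1.06427118e-04  8.67583933e-01]
 slide [341.   96.1   6.9] ang [0.2 0.1 5.7]
 slide [341.3  95.8 126.9] ang [0.2 0.1 5.7]
```

>>> jog_arm --moves '[{"fingers": 1,"slide": [35,10,0],"angular": [0,0,1]},{"fingers": 1,"slide": [74,20,0],"angular": [0,0,2]},{"fingers": 1,"slide": [113,30,0],"angular": [0,0,4]},{"fingers": 1,"slide": [152,41,0],"angular": [0,0,6]},{"fingers": 1,"slide": [191,51,0],"angular": [0,0,6]},{"fingers": 1,"slide": [230,61,0],"angular": [0,0,6]},{"fingers": 1,"slide": [269,73,0],"angular": [0,0,6]},{"fingers": 1,"slide": [308,86,0],"angular": [0,0,6]},{"fingers": 1,"slide": [341,96,8],"angular": [0,0,6]},{"fingers": 1,"slide": [341,96,30],"angular": [0,0,6]}]'

```text
clock: 30.58
tcp_pos: [0.4845, 0.1453, 0.1379]
orientation: [0.002, 0.724, 0.69, 0.005]
wrist_force: [1.4, -0.1, 0.0]
finger_gap: 0.0153
grip_force: 58.7
```

>>> jog_arm --moves '[{"fingers": 1,"slide": [0,0,0],"angular": [0,0,0]},{"fingers": 1,"slide": [0,0,35],"angular": [0,0,0]},{"fingers": 1,"slide": [0,0,70],"angular": [0,0,0]},{"fingers": 1,"slide": [0,0,93],"angular": [0,0,0]},{"fingers": 1,"slide": [0,0,97],"angular": [0,0,0]},{"fingers": 1,"slide": [0,0,97],"angular": [0,0,0]},{"fingers": 0.6,"slide": [0,0,97],"angular": [0,0,0]},{"fingers": 0.6,"slide": [0,0,97],"angular": [0,0,0]},{"fingers": 0.6,"slide": [0,0,97],"angular": [0,0,0]}]'

```text
clock: 31.33
tcp_pos: [0.482, 0.1391, 0.0385]
orientation: [0.001, 0.726, 0.688, 0.002]
wrist_force: [0.9, 0.8, 2.3]
finger_gap: 0.0343
grip_force: 0.0
```

>>> jog_arm --moves '[{"fingers": 0.6,"slide": [0,0,-25],"angular": [0,0,0]},{"fingers": 0.6,"slide": [0,0,-60],"angular": [0,0,0]},{"fingers": 0.8,"slide": [-15,-20,-85],"angular": [0,0,0]},{"fingers": 1,"slide": [-45,-50,-95],"angular": [0,0,0]},{"fingers": 1,"slide": [-75,-85,-95],"angular": [0,0,0]},{"fingers": 1,"slide": [-110,-110,-95],"angular": [0,0,0]},{"fingers": 1,"slide": [-110,-110,-95],"angular": [0,0,0]},{"fingers": 1,"slide": [-110,-110,-95],"angular": [0,0,0]}]'

```text
clock: 32.0
tcp_pos: [0.3631, 0.0339, 0.1325]
orientation: [0.001, 0.727, 0.686, 0.001]
wrist_force: [0.1, 0.8, 0.2]
finger_gap: -0.0002
grip_force: 0.0
```

Run:
```python
from h import *
np.set_printoptions(precision=4,suppress=True)
s=get_state();print(s["tcp_pos"],s["joint_pos"])
a=cam("scene");b=cam("top")
for p in(a,b):
  for t in("dark_nut_0","tray_handle","tray_in","bright_nut_0","bar_0","tote"):
    r=tip_of(t,p);print(t,[(d["point"],round(d["p"],2),atz(p,d["point"],.05 if t=="tray_handle" else .02).round(3)) for d in r])
A=cv2.resize(a["color"][150:330,195:375],None,fx=2.2,fy=2.2,interpolation=2);B=cv2.resize(b["color"][150:250,190:375],None,fx=2.2,fy=2.2,interpolation=2)
c=np.zeros((396,396+407,3),np.uint8);c[:,:396]=A;c[:220,396:]=B;cv2.imwrite("pics/f1.png",c[:,:800,::-1])
```

```text
[0.3631 0.0339 0.1325] [-0.1278 -0.0238 -0.6347  0.958  -0.0002  1.5005]
dark_nut_0 [([231.9, 205.6], 0.59, array([0.474, 0.096, 0.02 ])), ([227.5, 198.0], 0.46, array([0.477, 0.131, 0.02 ])), ([316.6, 296.4], 0.43, array([ 0.51 , -0.287,  0.02 ]))]
tray_handle [([210.9, 202.3], 0.93, array([0.414, 0.111, 0.05 ])), ([226.6, 199.3], 0.21, array([0.459, 0.1  , 0.05 ]))]
tray_in []
bright_nut_0 [([318.4, 303.9], 0.6, array([ 0.502, -0.307,  0.02 ])), ([298.8, 292.8], 0.55, array([ 0.478, -0.257,  0.02 ]))]
bar_0 [([319.7, 289.9], 0.76, array([ 0.528, -0.275,  0.02 ]))]
tote [([315.4, 294.6], 0.63, array([ 0.511, -0.281,  0.02 ]))]
dark_nut_0 [([212.1, 205.5], 0.54, array([0.48 , 0.145, 0.02 ])), ([228.6, 202.9], 0.47, array([0.488, 0.093, 0.02 ]))]
tray_handle [([221.2, 227.2], 0.75, array([0.412, 0.114, 0.05 ])), ([229.7, 204.3], 0.54, array([0.482, 0.088, 0.05 ])), ([343.7, 186.3], 0.15, array([ 0.537, -0.265,  0.05 ]))]
tray_in [([222.1, 206.5], 0.88, array([0.476, 0.113, 0.02 ])), ([226.1, 202.5], 0.62, array([0.489, 0.101, 0.02 ]))]
bright_nut_0 [([352.7, 198.7], 0.52, array([ 0.5  , -0.299,  0.02 ])), ([333.3, 198.6], 0.37, array([ 0.5  , -0.238,  0.02 ]))]
bar_0 [([346.5, 190.7], 0.6, array([ 0.525, -0.28 ,  0.02 ]))]
tote [([343.4, 191.2], 0.88, array([ 0.524, -0.27 ,  0.02 ])), ([171.2, 204.1], 0.34, array([0.484, 0.273, 0.02 ]))]
```

View pics/f1.png

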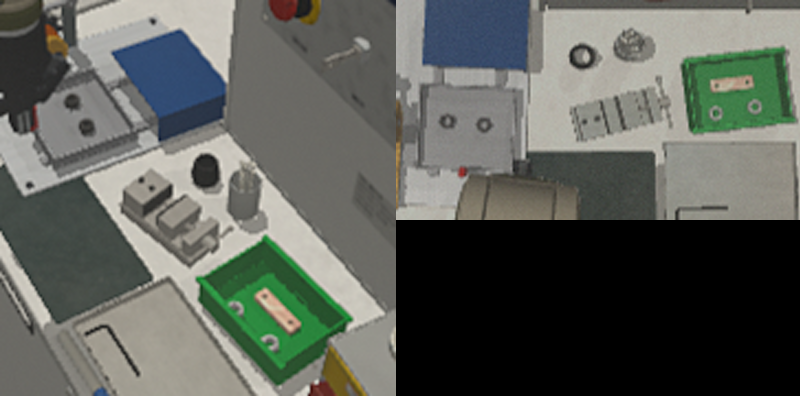

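Both dark nuts are in the tray, at top crop (448,122) and (485,126). The bar and bright nuts are in the tote, and the bystanders are untouched. I'll push the tray home with closed fingers.

```bash
python3 -c "
from h import *
go(sh(-.212,0,.12),SY);go(sh(-.212,0,.12),SY-179.9)"
```

```text
slide [82.3  3.8 11.2] ang [-0.   0.  89.7]
 slide [82.3  3.8 11.2] ang [-0.   0.  89.6]
```

>>> jog_arm --moves '[{"fingers": 1,"slide": [10,0,0],"angular": [0,0,-7]},{"fingers": 1,"slide": [20,1,0],"angular": [0,0,-14]},{"fingers": 1,"slide": [30,2,0],"angular": [0,0,-21]},{"fingers": 1,"slide": [40,3,0],"angular": [0,0,-28]},{"fingers": 1,"slide": [50,4,0],"angular": [0,0,-35]},{"fingers": 1,"slide": [60,4,0],"angular": [0,0,-42]},{"fingers": 1,"slide": [70,4,0],"angular": [0,0,-49]},{"fingers": 1,"slide": [82,4,0],"angular": [0,0,-56]},{"fingers": 1,"slide": [82,4,5],"angular": [0,0,-63]},{"fingers": 1,"slide": [82,4,11],"angular": [0,0,-70]}]'

```text
clock: 33.53
tcp_pos: [0.3732, 0.1175, 0.1205]
orientation: [0.0, 0.197, 0.98, 0.0]
wrist_force: [0.5, -0.0, -0.2]
finger_gap: 0.0002
grip_force: 0.0
```

>>> jog_arm --moves '[{"fingers": 1,"slide": [0,0,0],"angular": [0,0,-7]},{"fingers": 1,"slide": [0,0,0],"angular": [0,0,-14]},{"fingers": 1,"slide": [0,0,0],"angular": [0,0,-20]},{"fingers": 1,"slide": [0,0,0],"angular": [0,0,-20]},{"fingers": 1,"slide": [0,0,0],"angular": [0,0,-20]}]'

```text
clock: 33.95
tcp_pos: [0.3728, 0.1169, 0.1203]
orientation: [-0.0, 0.029, 1.0, 0.0]
wrist_force: [-0.5, -0.2, -0.9]
finger_gap: 0.0
grip_force: 0.0
```

```bash
python3 -c "
from h import *
s=get_state();print(s['tcp_pos'],s['joint_pos'])
go(sh(-.212,0,.049),SY);go(sh(-.20,0,.049),SY);go(sh(-.0775,0,.049),SY)"
```

```text
[0.37280781 0.11690929 0.12027144] [ 9.76198597e-02  4.15271947e-02 -6.02144440e-01  9.27180398e-01
  5.88002566e-05  1.54688879e-01]
 slide [ 0.3  0.4 71.3] ang [ 0.  -0.  -0.5]
 slide [-11.7   0.5  71.3] ang [ 0.  -0.  -0.5]
 slide [-134.2    1.5   71.3] ang [ 0.  -0.  -0.5]
```

>>> jog_arm --moves '[{"fingers": 1,"slide": [0,0,30],"angular": [0,0,0]},{"fingers": 1,"slide": [0,0,60],"angular": [0,0,0]},{"fingers": 1,"slide": [0,0,71],"angular": [0,0,0]},{"fingers": 1,"slide": [-6,0,71],"angular": [0,0,0]},{"fingers": 1,"slide": [-12,0,71],"angular": [0,0,0]},{"fingers": 1,"slide": [-17,0,71],"angular": [0,0,0]},{"fingers": 1,"slide": [-21,0,71],"angular": [0,0,0]},{"fingers": 1,"slide": [-25,0,71],"angular": [0,0,0]},{"fingers": 1,"slide": [-29,0,71],"angular": [0,0,0]}]'

```text
clock: 34.7
tcp_pos: [0.4006, 0.1156, 0.05]
orientation: [-0.001, 0.027, 1.0, 0.0]
wrist_force: [-8.8, 0.9, 7.3]
finger_gap: -0.0
grip_force: 4.3
```

>>> jog_arm --moves '[{"fingers": 1,"slide": [-4,0,0],"angular": [0,0,0]},{"fingers": 1,"slide": [-8,0,0],"angular": [0,0,0]},{"fingers": 1,"slide": [-12,0,0],"angular": [0,0,0]},{"fingers": 1,"slide": [-16,0,0],"angular": [0,0,0]},{"fingers": 1,"slide": [-20,0,0],"angular": [0,0,0]},{"fingers": 1,"slide": [-24,0,0],"angular": [0,0,0]},{"fingers": 1,"slide": [-28,0,0],"angular": [0,0,0]},{"fingers": 1,"slide": [-32,0,0],"angular": [0,0,0]},{"fingers": 1,"slide": [-36,0,0],"angular": [0,0,0]},{"fingers": 1,"slide": [-40,0,0],"angular": [0,0,0]}]'

```text
clock: 35.53
tcp_pos: [0.44, 0.1138, 0.0498]
orientation: [-0.002, 0.027, 1.0, 0.001]
wrist_force: [-7.6, 1.9, 3.8]
finger_gap: 0.0001
grip_force: 4.0
```

>>> jog_arm --moves '[{"fingers": 1,"slide": [-4,0,0],"angular": [0,0,0]},{"fingers": 1,"slide": [-8,0,0],"angular": [0,0,0]},{"fingers": 1,"slide": [-12,0,0],"angular": [0,0,0]},{"fingers": 1,"slide": [-16,0,0],"angular": [0,0,0]},{"fingers": 1,"slide": [-20,0,0],"angular": [0,0,0]},{"fingers": 1,"slide": [-24,0,0],"angular": [0,0,0]},{"fingers": 1,"slide": [-28,0,0],"angular": [0,0,0]},{"fingers": 1,"slide": [-32,0,0],"angular": [0,0,0]},{"fingers": 1,"slide": [-36,0,0],"angular": [0,0,0]},{"fingers": 1,"slide": [-40,0,0],"angular": [0,0,0]}]'

```text
clock: 36.37
tcp_pos: [0.4792, 0.1119, 0.0498]
orientation: [-0.003, 0.027, 1.0, 0.001]
wrist_force: [-10.8, 4.6, 6.8]
finger_gap: -0.0
grip_force: 5.4
```

```bash
python3 -c "
from h import *
s=get_state();print(s['tcp_pos'],toS(s['tcp_pos']),s['wrist_force'])
a=cam('scene')
print([atz(a,d['point'],.054) for d in tip_of('tray_handle',a)[:1]])
go(sh(-.0775,0,.049),SY)"
```

```text
[0.47916863 0.11189921 0.04978875] [-0.10524518 -0.00024228  0.04978875] [-10.84868657   4.59590338   6.76879729]
[array([0.49939416, 0.10841966, 0.054     ])]
 slide [-26.7   0.4   0.7] ang [ 0.1 -0.2 -0.3]
```

>>> jog_arm --moves '[{"fingers": 1,"slide": [-4,0,0],"angular": [0,0,0]},{"fingers": 1,"slide": [-8,0,0],"angular": [0,0,0]},{"fingers": 1,"slide": [-12,0,0],"angular": [0,0,0]},{"fingers": 1,"slide": [-16,0,0],"angular": [0,0,0]},{"fingers": 1,"slide": [-20,0,0],"angular": [0,0,0]},{"fingers": 1,"slide": [-23,0,0],"angular": [0,0,0]},{"fingers": 1,"slide": [-23,0,0],"angular": [0,0,0]}]'

```text
clock: 37.05
tcp_pos: [0.5032, 0.1107, 0.0497]
orientation: [-0.002, 0.027, 1.0, 0.001]
wrist_force: [-6.5, 4.0, 3.2]
finger_gap: -0.0001
grip_force: 3.3
```

>>> jog_arm --moves '[{"fingers": 1,"slide": [-2,0,0],"angular": [0,0,0]},{"fingers": 1,"slide": [-3,0,0],"angular": [0,0,0]},{"fingers": 1,"slide": [-3,0,0],"angular": [0,0,0]}]'

```text
clock: 37.3
tcp_pos: [0.5039, 0.1107, 0.0497]
orientation: [-0.004, 0.027, 1.0, 0.001]
wrist_force: [-11.5, 3.1, 7.9]
finger_gap: -0.0002
grip_force: 6.1
```

>>> jog_arm --moves '[{"fingers": 1,"slide": [-2,0,0],"angular": [0,0,0]},{"fingers": 1,"slide": [-3,0,0],"angular": [0,0,0]},{"fingers": 1,"slide": [-3,0,0],"angular": [0,0,0]}]'

```text
clock: 37.55
tcp_pos: [0.504, 0.1107, 0.0495]
orientation: [-0.006, 0.026, 1.0, 0.001]
wrist_force: [-20.3, 3.5, 15.1]
finger_gap: 0.0
grip_force: 9.9
```

The force rises with no further motion, so the tray is against its home stop. Backing off.

>>> jog_arm --moves '[{"fingers": 1,"slide": [8,0,0],"angular": [0,0,0]},{"fingers": 1,"slide": [20,0,0],"angular": [0,0,0]},{"fingers": 1,"slide": [45,0,-10],"angular": [0,0,0]},{"fingers": 1,"slide": [65,0,-40],"angular": [0,0,0]},{"fingers": 1,"slide": [75,-20,-80],"angular": [0,0,0]},{"fingers": 1,"slide": [85,-50,-110],"angular": [0,0,0]},{"fingers": 1,"slide": [95,-90,-130],"angular": [0,0,0]},{"fingers": 1,"slide": [95,-130,-130],"angular": [0,0,0]},{"fingers": 1,"slide": [95,-130,-130],"angular": [0,0,0]},{"fingers": 1,"slide": [95,-130,-130],"angular": [0,0,0]}]'

```text
clock: 38.38
tcp_pos: [0.4103, -0.0178, 0.1813]
orientation: [0.002, 0.03, 1.0, -0.001]
wrist_force: [1.0, 0.7, 0.5]
finger_gap: -0.0001
grip_force: 0.0
```

Run:
```python
from h import *
np.set_printoptions(precision=4,suppress=True)
a=cam("scene");b=cam("top")
for t in("tray_handle","pawl_grip","tote","bar_0","bright_nut_0"):
    for p in(a,b):
        z={"tray_handle":.054,"pawl_grip":.125,"tote":0}.get(t,.008)
        print(t,[(np.array(d["point"]),round(d["p"],2),atz(p,d["point"],z)) for d in tip_of(t,p)[:2]])
# red-tab centroids vs the start picture
def red(img,box):
    x0,y0,x1,y1=box;c=cv2.cvtColor(img[y0:y1,x0:x1],cv2.COLOR_RGB2HSV)
    m=((c[...,0]<6)|(c[...,0]>174))&(c[...,1]>150)&(c[...,2]>60);v,u=np.nonzero(m);return u.mean()+x0,v.mean()+y0,m.sum()
old=cv2.imread("pics/s0.png")[:,:,::-1];old=cv2.resize(old,(512,384),interpolation=cv2.INTER_AREA)
for box in[(200,140,220,160),(232,180,256,205)]: print(red(old,box),red(a["color"],box))
```

```text
tray_handle [(array([241.2, 191.1]), 0.97, array([0.5108, 0.1054, 0.054 ]))]
tray_handle [(array([221.7, 193.5]), 0.73, array([0.515 , 0.1122, 0.054 ]))]
pawl_grip []
pawl_grip [(array([332.9, 199.6]), 0.61, array([ 0.4916, -0.2154,  0.125 ])), (array([273.4, 173.1]), 0.61, array([ 0.5694, -0.0431,  0.125 ]))]
tote [(array([317.1, 292.8]), 0.79, array([ 0.5266, -0.2689,  0.    ]))]
tote [(array([341.6, 192.9]), 0.57, array([ 0.5197, -0.269 ,  0.    ]))]
bar_0 [(array([316.1, 295.8]), 0.72, array([ 0.5156, -0.2791,  0.008 ])), (array([321.1, 291.6]), 0.45, array([ 0.5337, -0.2751,  0.008 ]))]
bar_0 [(array([346.1, 186.4]), 0.49, array([ 0.5399, -0.2821,  0.008 ]))]
bright_nut_0 [(array([320.5, 304.6]), 0.55, array([ 0.5103, -0.3055,  0.008 ])), (array([301.5, 290.8]), 0.54, array([ 0.492 , -0.2485,  0.008 ]))]
bright_nut_0 [(array([174.6, 188.2]), 0.74, array([0.5355, 0.2652, 0.008 ])), (array([352.9, 200.3]), 0.46, array([ 0.4954, -0.3028,  0.008 ]))]
(np.float64(210.92307692307693), np.float64(149.0), np.int64(39)) (np.float64(209.0), np.float64(148.5), np.int64(8))
(np.float64(242.21052631578948), np.float64(190.78947368421052), np.int64(19)) (np.float64(242.6086956521739), np.float64(192.30434782608697), np.int64(23))
```

>>> jog_arm --moves '[{"fingers": 1,"slide": [0,-30,-20],"angular": [0,0,0]},{"fingers": 1,"slide": [0,-65,-40],"angular": [0,0,0]},{"fingers": 1,"slide": [0,-100,-50],"angular": [0,0,0]},{"fingers": 1,"slide": [0,-140,-50],"angular": [0,0,0]},{"fingers": 1,"slide": [0,-160,-50],"angular": [0,0,0]},{"fingers": 1,"slide": [0,-160,-50],"angular": [0,0,0]},{"fingers": 1,"slide": [0,-160,-50],"angular": [0,0,0]}]'

```text
clock: 39.57
tcp_pos: [0.3998, -0.1757, 0.229]
orientation: [-0.0, 0.028, 1.0, 0.0]
wrist_force: [-1.5, 0.3, 0.4]
finger_gap: 0.0002
grip_force: 0.0
```

Run:
```python
from h import *
a=cam("scene");b=cam("top")
def red(img,box):
    x0,y0,x1,y1=box;c=cv2.cvtColor(img[y0:y1,x0:x1],cv2.COLOR_RGB2HSV)
    m=((c[...,0]<6)|(c[...,0]>174))&(c[...,1]>150)&(c[...,2]>60);v,u=np.nonzero(m);return np.round([u.mean()+x0,v.mean()+y0,m.sum()],1)
for f,p,bx in(("s0",a,[(200,140,220,160),(232,180,256,205)]),("t0",b,[(165,192,180,212),(212,182,232,204)])):
    old=cv2.resize(cv2.imread(f"pics/{f}.png")[:,:,::-1],(512,384),interpolation=cv2.INTER_AREA)
    for box in bx:
        try:print(red(old,box),red(p["color"],box))
        except Exception as e:print(e)
cv2.imwrite("pics/z.png",np.hstack([cv2.resize(a["color"][135:245,195:305],None,fx=3.5,fy=3.5),cv2.resize(b["color"][140:250,160:270],None,fx=3.5,fy=3.5)])[:,:,::-1])
```

```text
[210.9 149.   39. ] [211.  149.1  44. ]
[242.2 190.8  19. ] [241. 196.   1.]
[171.4 201.8   9. ] [171.5 202.   10. ]
[221.4 192.7   7. ] [221.2 192.8   8. ]
```

View pics/z.png

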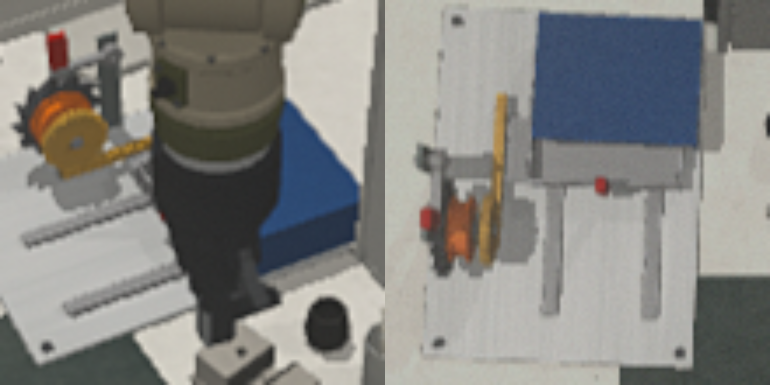

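The grip (57,50) and tab (601,185) are exactly where they were at the start, so the tray is home and the pawl is down. Handing in.

```bash
python3 -c "
from h import *
print(hand_in())"
```

```text
the job is handed in; nothing more can be done
None
```

The job is handed in, with no verdict returned: camera checks put the bar and both bright nuts in the tote and the tray back at its start position under the lowered pawl; both dark nuts were in the tray before I pushed it home.

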